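Find the pin behind the carving in the inspection mirror

ROBOT

A 6-joint arm with a two-finger parallel gripper is mounted at the origin on the work surface. World frame = base frame: x ahead of the robot, y to its left, z up, the work surface at z = 0. Lengths are in mm, angles in rad, forces in N, time in s.
With the tool pointing down it reaches from about 350 to 875 mm from the base axis. Payload 4.2 kg.
Tool frame: the origin (TCP) lies midway between the tips of the shut fingers; the grasp point (between the pads) lies 19 mm behind it; z points along the fingers, y is the direction in which the jaws open and shut (so a half turn about z gives the same grasp; the last joint's range is limited). The gripper opens to 85 mm and grips with 20 to 120 N. Pads are 22 mm wide; open, the fingers measure 114 mm over their backs; the gripper's body (76 mm by 85 mm) begins 54 mm behind the grasp point. The pads swing forward as they close: fully open they stand 13 mm farther back than shut.
Start: joints at [1.399, 0.385, 0.008, 0, -1.194, -0.259], TCP at [260.965, 567.888, 231.312] pointing down, gripper open.
Joint ranges: [-3.14, 3.14], [-1.21, 2.06], [-1.07, 1.41], [-3.16, 2.05], [-2.99, -0.16], [-3.1, 3.1]. Speed limits (rad/s): [2.79, 2.79, 3.14, 3.14, 3.14, 3.14].

INTERFACE

Orientations are given as a unit quaternion [x, y, z, w].
In Python, from bench import readout, optics, workorder, nets gives the robot as it stands. The module is installed in compiled form; this text tells all that it offers.
- The arm moves only by the tool move_arm, never from a script. Its argument "steps" is a list of rows, each a list of 7 numbers: the opening, from -1 (shut) to 1 (fully open), so that 0 is half open, then the shift along the world's x, y, z in mm, then the turn, a rotation vector about the world's x, y, z in rad. In form: [[gripper, tx, ty, tz, wx, wy, wz], ...]. A call has 1 to 5 rows; each row is the pose to reach, as a shift and turn from the pose commanded when the call began; what a row does not reach only later rows make up. A row lasts 1/12 s, in which the tool goes at most 41.7 mm and 7.16 degrees, less where a joint would pass 70% of its speed; a pose out of reach is approached as far as the arm can. A call with a gripper value outside its range is refused whole. The fingers move at their own pace and stop on an object; the grip force is fixed at half the most. Time passes only in rows, so rows that repeat a pose let the fingers close. It gives the time, the measured TCP pose, the force and the opening at its end, in the units of the state.
- readout.read_state(): the state, without advancing time (a new reading comes with each control period).
- optics.get_image(name): name is "scene" or "top"; returns a dict with "frame" (420x560x3 uint8, blue, green, red), "fx", "fy", "cx", "cy" (pixels), "k1" (the pictures are not rectified: a ray, as slopes to the right and down, at radius r is drawn at 1 + k1 r^2 times it, then the intrinsics apply), "rvec" (rotation vector, rad) and "tvec" (3), from world to camera coordinates, as OpenCV has them. Camera axes: x right, y down, z forward; pixel columns grow to the right and rows downward; lengths in mm; the calibration is good to about 2 mm. A picture is of the moment at which its call begins. There is no depth.
- workorder.job_done(): hands the job in, once; it reports no verdict.
Trained networks look in a picture, given as the dict that the camera call returned (one of the last four; its "shot" number tells which), for a name from the list of things; names that differ only in an ending like _2 or _b are one class to them, and where a whole thing is asked for, a point or a joint stands for the part that bears it (a point fixed in the world has none). Each returns a list of dicts, best first, with "conf" (0 to 1); they miss things now and then, are a little off and sometimes report something else, mostly with a low value. They report only what shows in the picture. A call takes as long as a camera call.
- nets.silhouettes(name, picture): "region" (420x560 bool, what is visible of it) and "extent" ([left, top, right, bottom] in pixels, round what is visible of it).
- nets.tip_of(name, picture): "uv" ([column, row] in pixels: a listed point, or the origin of a listed thing).
The state is a dict: "clock": time; "joints": joint angles; "joint_vel": joint speeds; "joint_efforts": joint torques, N m; "position": TCP position; "ee_rot": TCP orientation; "contact_force": force on the tool from outside, world axes, zero at the start; "wrist_torque": the same for the moment, N m; "gripper_width": finger opening in mm.
Only numpy, scipy, OpenCV 4.12 (cv2) and the standard library are available. Lean on these libraries where they do the work, as an engineer would, in place of code of your own. Each camera call takes 0.05 s, during which the arm holds its last target.

TASK

Take the inspection mirror by the brass grip on its top, then swivel and tilt it until the bench camera sees the red pin in the back of the carving in the middle of the glass. The mirror nods face-down as soon as it is let go, so finish while still holding it, fingers closed on the grip, steady at that angle. Keep off the glass, and do not bump the carving, its pin or the camera or disturb the tools on the bench.

Things in the scene. Friction and masses are not known exactly. Their poses are not given: they have to be found in the camera images.
- board: the inspection board: plywood base 700 x 260 x 18 mm, fixed to the bench, the mirror near one end, the camera at the other. Origin on the bench straight below the mirror's swivel axis; its x axis points along the board to the camera, z up. Board, camera, carving and pin never move during the job
- pivot (a point): centre of the face of the mirror glass, 180 mm above the bench. The swivel axis (vertical) and the tilt axis (level, parallel to the glass) both pass through it, so it stays where it is however the mirror is turned
- lens (a point): middle of the front lens of the bench camera: grey box and black lens barrel on an aluminium column, 480 mm along the board from the pivot and 180 mm above the bench, level with pivot. The camera is fixed; its optical axis runs from here through point pivot, passing over the carving
- pin: round red pin head, 12 mm in diameter, on a short steel pin stuck in the plain back of the carving, the side turned to the mirror and away from the camera. Origin in the centre of the head, which stands 8 mm off the wood
- carving: relief carving: pale wood panel 160 mm wide, 32 mm thick, top edge 125 mm above the board, standing in two oak feet (100 x 20 x 20 mm, across the panel) between camera and mirror, fixed. Origin in the middle of its underside; its -x face has the relief and looks roughly to the camera, its +x face is the plain back and looks roughly to the mirror
- swivel (a joint): swivel of the steel yoke that carries the mirror, rad, about the vertical axis through pivot, -0.9 to 0.9; 0: the glass faces straight along the board to the camera's column; positive is anticlockwise seen from above. Light friction (about 0.04 N m), stays where it is put
- tilt (a joint): tilt of the framed mirror in its yoke, rad, about the level axis through pivot, -0.35 to 0.75; 0: glass upright; positive: the glass faces downwards, the grip coming forward to the side that the glass faces. A weak spring (0.06 to 0.2 N m) nods it face-down to its stop at 0.75, where it starts, whenever it is let go
- grip: brass barrel with dark rings on a 6 mm stem on top of the mirror: 22 mm long, 14 mm in diameter, flat ends. Origin in its centre, 82 mm from pivot; z points away from pivot, x the way the glass faces, y along the barrel (always level). Pinched on its flat ends from above, it can turn between the fingers as the mirror tilts. Frame's top edge: 46 mm from pivot; yoke arms end just above pivot's height
- glass: the silvered glass, 90 mm wide and 80 mm high, in a black frame 102 x 92 mm, between the two arms of the yoke (124 mm over their outsides, 134 mm over the brass trunnion caps). Origin at point pivot; its x axis is the way the glass faces. Not to be touched
- sight_side (a point): no solid thing: where the camera's optical axis goes after the mirror has thrown it back, seen from above. Frame at pivot, z up, x level along the reflected axis, turning about twice as far as the swivel; the pin's y in this frame is how far the pin lies to the side of the camera's reflected line of sight
- sight_dip (a point): no solid thing: the same seen along the tilt axis. Frame at pivot, y level along the tilt axis, x dipping twice as far as the tilt; the pin's z in this frame is how far the pin lies above the reflected line of sight. When both offsets are nil the pin is seen in the middle of the glass: the way the glass faces then halves the angle between the directions from pivot to lens and to pin
- camera: the bench camera with its column (25 mm thick, top 288 mm above the bench) at the end of the board; origin the same as the board's. Not to be bumped
- mallet: dark square carver's mallet, 300 x 58 x 46 mm, lying loose; origin on its underside, near the middle
- gouge_wide: gouge with brown handle and a 24 mm edge, 230 mm long, lying loose
- gouge_narrow: gouge with red handle and a 10 mm edge, 230 mm long, lying loose
- chisel: chisel with pale handle and a 16 mm edge, 230 mm long, lying loose
- whetstone: grey whetstone 150 x 50 x 25 mm, loose
- oil: small brown oil bottle, 48 mm in diameter, 110 mm tall, standing loose
- dust_brush: bench brush with wooden back, 210 x 30 x 24 mm, lying loose

How it is judged:
By the outcome, as a careful person would: the job done as asked, in the order asked, and still so for the second after the job is handed in, while the arm keeps its last pose, push and grip.
It also fails if it takes over 32 s, if anything falls off the work surface, if the arm or the gripper's body presses on something with over 40 N, if the wrist force passes 120 N, or if a joint passes its speed limit or range.

## Working session

There is one attempt and no reset: what is moved stays moved. The work goes in short steps, Python scripts to look and compute and a tool call to move; the robot and the scene stay as the last step left them, time stands still between calls to the robot, and variables do not carry over. Pictures are saved under pics/ and viewed, and the job is handed in when it is done.

Besides the shell and the picture viewer there is one more tool, called as name(argument=value, ...) on one line, values as JSON. move_arm: Moves the arm, as the interface text tells. Its arguments: {"type":"object","properties":{"steps":{"type":"array","items":{"type":"array","items":{"type":"number"}}}},"required":["steps"]}

```bash
mkdir -p pics; cat > h.py <<'E'
import numpy as np, cv2
from scipy.spatial.transform import Rotation as R
from bench import readout, optics, workorder, nets
def cam(p):
    Rm=cv2.Rodrigues(np.array(p["rvec"],float))[0]; t=np.array(p["tvec"],float).ravel()
    return Rm,t
def K(p): return np.array([[p["fx"],0,p["cx"]],[0,p["fy"],p["cy"]],[0,0,1.]]), np.array([p["k1"],0,0,0,0.])
def ray(p,uv):
    Rm,t=cam(p);k,d=K(p)
    n=cv2.undistortPoints(np.array([[uv]],float),k,d)[0,0]
    v=Rm.T@np.array([n[0],n[1],1]); return -Rm.T@t, v/np.linalg.norm(v)
def proj(p,X):
    k,d=K(p); return cv2.projectPoints(np.array(X,float).reshape(-1,1,3),np.array(p["rvec"],float),np.array(p["tvec"],float),k,d)[0].reshape(-1,2)
def onz(p,uv,z):
    c,v=ray(p,uv); return c+v*(z-c[2])/v[2]
def tri(l):
    A=np.zeros((3,3));b=np.zeros(3)
    for p,uv in l:
        c,v=ray(p,uv);M=np.eye(3)-np.outer(v,v);A+=M;b+=M@c
    X=np.linalg.solve(A,b)
    return X,[np.linalg.norm((np.eye(3)-np.outer(v,v))@(X-c)) for c,v in [ray(p,uv) for p,uv in l]]
E
python3 - <<'E'
from h import *
s=optics.get_image("scene");t=optics.get_image("top")
cv2.imwrite("pics/s0.png",s["frame"]);cv2.imwrite("pics/t0.png",t["frame"])
np.save("p0.npy",np.array([s,t],object),allow_pickle=True)
for n in ["pivot","lens","pin","carving","grip","glass","board","camera"]:
    for nm,p in (("s",s),("t",t)):
        print(n,nm,[(np.round(d["uv"],1).tolist(),round(d["conf"],2)) for d in nets.tip_of(n,p)][:3])
print(readout.read_state())
for p in(s,t): print(ray(p,(280,210)),p["fx"],p["k1"])
E
```

```text
pivot s [([274.9, 217.0], 0.75)]
pivot t [([398.1, 205.5], 0.61), ([284.0, 184.4], 0.57)]
lens s [([396.6, 169.4], 0.67)]
lens t [([397.3, 203.5], 0.58), ([150.1, 248.1], 0.57)]
pin s []
pin t [([241.3, 148.6], 0.74), ([283.5, 192.1], 0.59)]
carving s [([341.4, 223.7], 0.77)]
carving t [([220.0, 227.6], 0.73)]
grip s [([296.7, 193.5], 0.44)]
grip t [([268.7, 191.0], 0.45)]
glass s []
glass t []
board s [([278.4, 263.7], 0.67), ([119.7, 252.2], 0.23)]
board t [([285.6, 193.3], 0.61)]
camera s []
camera t [([417.2, 229.5], 0.75)]
{'clock': 0.9, 'joints': array([ 1.39859610e+00,  3.84659107e-01,  7.89192171e-03, -4.66237239e-05,
       -1.19398872e+00, -2.58628710e-01]), 'joint_vel': array([ 2.30468941e-05, -2.26364149e-03,  1.37196375e-04, -6.39898211e-04,
        4.01131099e-04,  3.75315232e-04]), 'joint_efforts': array([ 2.04041457e-04, -3.92075264e+01,  1.88619161e+01,  4.19052690e+00,
       -2.57276106e-04, -1.16244230e-06]), 'position': array([260.95357437, 567.88304416, 231.32668781]), 'ee_rot': array([ 9.76886051e-01, -2.13760715e-01, -2.25295130e-05, -1.92568403e-05]), 'contact_force': array([0.27032307, 0.19287773, 0.39011706]), 'wrist_torque': array([ 0.02075854, -0.03140398,  0.00786549]), 'gripper_width': 85.20740205158289}
(array([1553.93228185, -174.27371681,  887.61173007]), array([-0.80654431,  0.09334979, -0.58375688])) 418.2587280881521 -0.0048072578457692
(array([ 402.37167752,  -62.65589027, 1600.57780774]), array([ 0.08672283,  0.00356033, -0.99622612])) 431.29432642450905 -0.0950352003416886
```

View pics/s0.png

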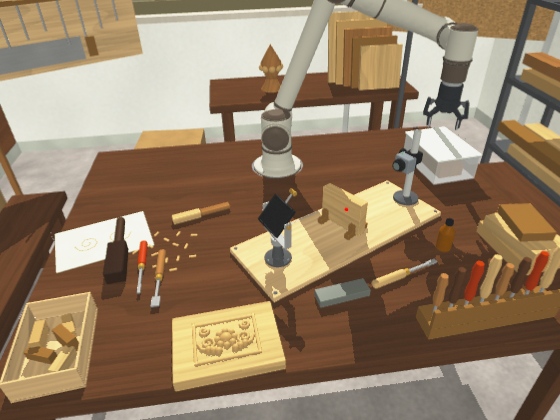

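View pics/t0.png

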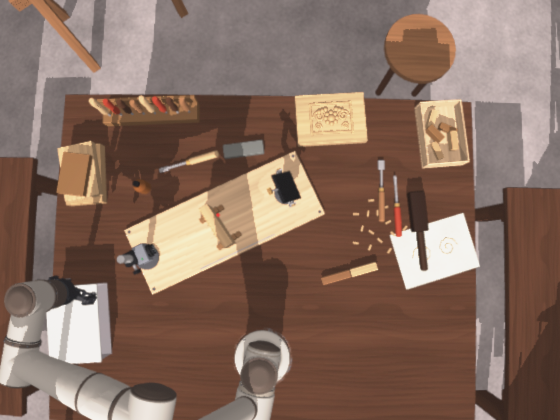

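```bash
python3 - <<'E'
from h import *
s,t=np.load("p0.npy",allow_pickle=True)
a=cv2.resize(s["frame"][140:300,230:430],(800,640),interpolation=cv2.INTER_CUBIC)[:600];cv2.imwrite("pics/s0z.png",a)
a=cv2.resize(t["frame"][120:270,130:310],(720,600),interpolation=cv2.INTER_CUBIC);cv2.imwrite("pics/t0z.png",a)
E
```

```text
(no output)
```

View pics/s0z.png

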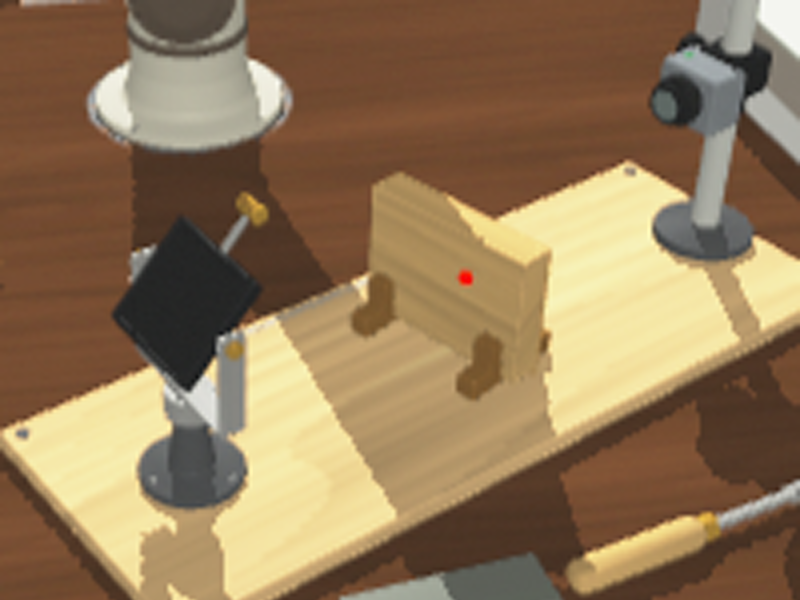

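View pics/t0z.png

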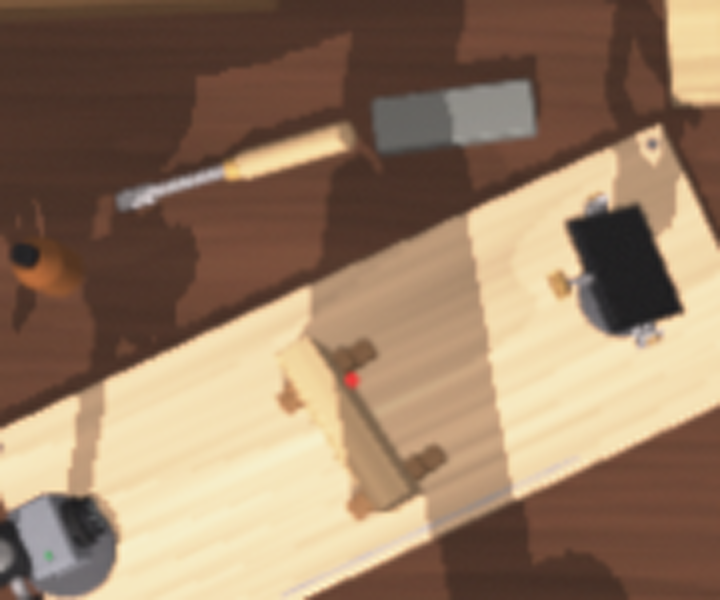

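```bash
python3 - <<'E'
from h import *
s,t=np.load("p0.npy",allow_pickle=True)
def red(p,c,r=7):
    f=p["frame"].astype(float);u,v=c
    w=np.clip(f[:,:,2]-np.maximum(f[:,:,1],f[:,:,0])-110,0,None)
    m=np.zeros_like(w);m[v-r:v+r+1,u-r:u+r+1]=1;w*=m
    yy,xx=np.mgrid[:420,:560];return ((w*xx).sum()/w.sum(),(w*yy).sum()/w.sum()),w.sum()
rs,ws=red(s,(346,209));rt,wt=red(t,(218,215));print(rs,ws,rt,wt)
print("pin",tri([(s,rs),(t,rt)]))
print("grip",tri([(s,(292.9,192)),(t,(269.6,190.8))]))
q=lambda x,y:(130+x/4-.4,120+y/4-.4)
z=lambda x,y:(230+x/4-.4,140+y/4-.4)
A=onz(t,q(597,204),180);B=onz(t,q(648,333),180);print("caps",A,B,np.linalg.norm(A-B),(A+B)/2)
print("cap2",tri([(t,q(648,333)),(s,z(234,348))]),tri([(t,q(597,204)),(s,z(234,348))]))
print("disc",onz(s,z(192,468),22),"camdisc",onz(s,z(703,230),22), "lens",onz(s,z(663,104),180))
# board
for nm,p in(("s",s),("t",t)):
    print(nm,np.round(proj(p,[onz(t,u,18) for u in [(296,152),(323,212),(153,292),(126,231)]]),1))
C=np.array([onz(t,u,18) for u in [(296,152),(323,212),(153,292),(126,231)]]);print(C.round(1),[np.linalg.norm(C[i]-C[(i+1)%4]) for i in range(4)])
r=nets.silhouettes("board",t) if 0 else None
a=cv2.resize(t["frame"][215:305,110:200],(720,720),interpolation=cv2.INTER_CUBIC)[:600];cv2.imwrite("pics/t0c.png",a)
a=cv2.resize(s["frame"][190:270,240:320],(600,600),interpolation=cv2.INTER_CUBIC);cv2.imwrite("pics/s0m.png",a)
a=cv2.resize(t["frame"][150:220,255:325],(600,600),interpolation=cv2.INTER_CUBIC);cv2.imwrite("pics/t0m.png",a)
E
```

```text
(np.float64(346.0355648535565), np.float64(209.07008368200837)) 956.0 (np.float64(217.45418326693226), np.float64(214.4621513944223)) 251.0
pin (array([512.33162931, 157.82908557, 112.62590284]), [np.float64(1.0338978898515407), np.float64(1.0338978898514715)])
grip (array([581.27733284, -23.71181786, 241.52205849]), [np.float64(0.03696290172756289), np.float64(0.036962901727567124)])
caps [657.88249113 -51.35299403 180.        ] [550.4838206 -95.5613639 180.       ] 116.14152744292332 [604.18315586 -73.45717896 180.        ]
cap2 (array([562.27945775, -67.01219044, 108.76973214]), [np.float64(30.512553925190883), np.float64(30.51255392519089)]) (array([657.89104739, -50.44543467, 180.56903376]), [np.float64(0.9184147003540223), np.float64(0.9184147003540009)])
disc [599.60515088 -75.33768842  22.        ] camdisc [352.7938651  428.35940037  22.        ] lens [386.14240176 355.59102171 180.        ]
s [[271.5 297.5]
 [231.1 248.8]
 [387.  181.4]
 [438.6 211.5]]
t [[296. 152.]
 [323. 212.]
 [153. 292.]
 [126. 231.]]
[[ 758.7 -112.8   18. ]
 [ 535.5 -215.7   18. ]
 [ 231.3  401.6   18. ]
 [ 451.9  511.5   18. ]] [np.float64(245.74103716237727), np.float64(688.204782602777), np.float64(246.54763569442864), np.float64(695.6212891177582)]
```

View pics/t0m.png

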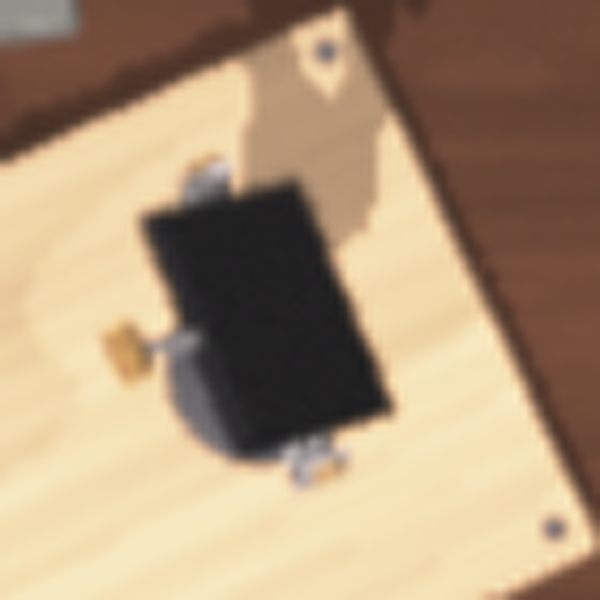

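View pics/s0m.png

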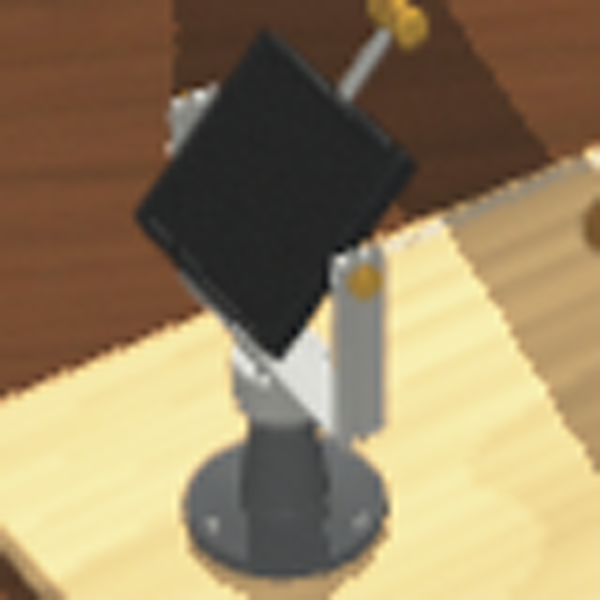

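View pics/t0c.png

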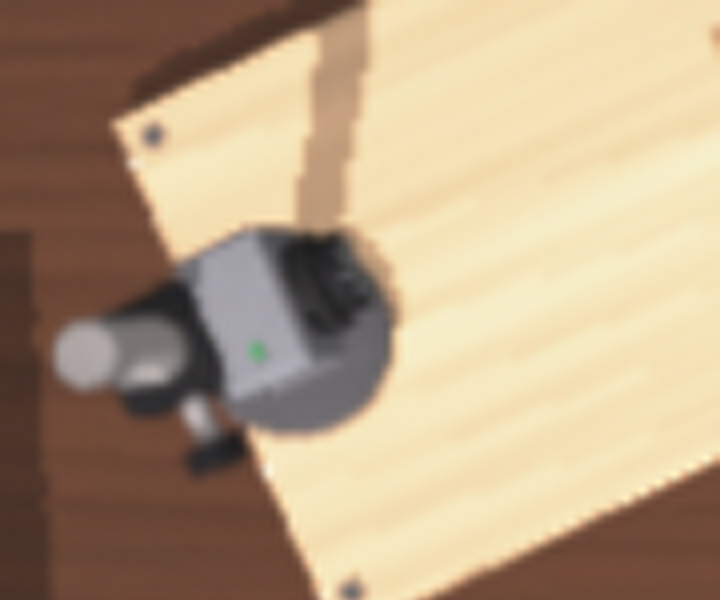

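```bash
cat > fit.py <<'E'
from h import *
from scipy.optimize import least_squares
s,t=np.load("p0.npy",allow_pickle=True)
T=lambda x,y:(255+x/8.571-.45,150+y/8.571-.45)
S=lambda x,y:(240+x/7.5-.45,190+y/7.5-.45)
Q=lambda x,y:(110+x/8-.45,215+y/8-.45)
Z=lambda x,y:(230+x/4-.4,140+y/4-.4)
def model(q):
    x,y,yaw,sw,e,f=q[:6]
    Rz=lambda a:R.from_euler('z',a).as_matrix()
    o=np.array([x,y,0]);B=Rz(yaw);M=B@Rz(sw);piv=o+[0,0,180]
    G=lambda a,b,c:o+B@np.array([a,b,c])
    ti=.75
    g=piv+M@np.array([82*np.sin(ti),0,82*np.cos(ti)])
    # board corners
    cs=[G(e,f-130,18),G(e,f+130,18),G(e+700,f-130,18),G(e+700,f+130,18)]
    return piv,M,g,cs,G
def obs(q):
    piv,M,g,cs,G=model(q)
    ps,pt=np.array(q[6:9]),np.array(q[9:12])
    L=[]
    # (cam, pt, uv, sigma)
    a,b,c,d=cs
    L+= [(t,a,T(348,8),.6),(t,b,T(600,545),.6),(t,c,Q(112,122),.6),(t,d,Q(340.5,634.7),.8)] if SW else [(t,b,T(348,8),.6),(t,a,T(600,545),.6),(t,d,Q(112,122),.6),(t,c,Q(340.5,634.7),.8)]
    A,Bc,C,D=(a,b,c,d) if SW else (b,a,d,c)
    L+=[(s,Bc,Z(3,437),.8),(s,D,Z(630,160),.8),(s,A,(271.5,297),1.5),(s,C,(440,213),1.5)]
    L+=[(t,g,T(127,352),.5),(s,g,S(400,15),.7)]
    cy=M@np.array([0,67,0])
    n=piv+cy if (piv+cy)[0]>(piv-cy)[0] else piv-cy
    L+=[(s,n,S(365,280),.5),(t,n,T(207,160),1.2),(t,2*piv-n,T(333,464),1.5)]
    L+=[(s,G(0,0,24),Z(192,467),1.2)]
    L+=[(s,G(480,0,180),Z(663,104),1.)]
    return L,ps,pt
def res(q):
    L,ps,pt=obs(q);r=[]
    for p,X,uv,sg in L:
        r+=list((proj(p,X)[0]-uv+(ps[:2] if p is s else pt[:2]))/sg)
    # pixel bias per camera as prior
    r+=list(np.array(q[6:12])/1.0)
    return np.array(r)
E
python3 - <<'E'
import fit
from fit import *
for sw in(0,1):
    fit.SW=sw
    o=least_squares(res,[597,-75,2.03,-.15,-100,0]+[0]*6,x_scale=[10,10,.1,.1,10,10]+[1]*6,loss='soft_l1')
    print(sw,o.cost,o.x.round(3))
    L=obs(o.x)[0]
    print([ (proj(p,X)[0]-uv).round(1).tolist() for p,X,uv,_ in L] )
    piv,M,g,cs,G=model(o.x)
    print("grip",g)
    rs=(346.04,209.07);rt=(217.45,214.46)
    x=o.x
    pin=tri([(s,np.array(rs)-x[6:8]),(t,np.array(rt)-x[9:11])]);print("pin",pin)
    l=G(480,0,180)-piv;pp=pin[0]-piv;print("lens",G(480,0,180),"board-rel pin",G.__call__ and (R.from_euler('z',-x[2]).apply(pp)))
    h=l/np.linalg.norm(l)+pp/np.linalg.norm(pp);h/=np.linalg.norm(h)
    print("yaw",np.arctan2(h[1],h[0]),"sw",np.arctan2(h[1],h[0])-x[2],"tilt",-np.arcsin(h[2]))
E
```

```text
0 823.5269292233379 [ 6.00525e+02 -7.49590e+01  2.00400e+00 -3.50000e-02 -1.02451e+02
  2.43663e+02 -3.76000e-01 -6.83000e-01  0.00000e+00 -1.20000e-01
 -1.05400e+00  0.00000e+00]
[[56.9, 125.0], [-1.6, -2.4], [52.5, 123.9], [-3.8, -6.2], [0.8, 0.9], [5.7, 3.4], [-73.3, -87.0], [-90.8, -56.5], [0.2, 1.0], [-0.0, 0.4], [0.3, 0.8], [-0.5, 1.1], [-0.2, 2.7], [0.1, -0.1], [2.8, 1.8]]
grip [578.86423517 -23.43290125 239.99848725]
pin (array([509.27343786, 159.13960769, 107.49148591]), [np.float64(0.03632374937407897), np.float64(0.036323749373966235)])
lens [399.05076347 360.71022345 180.        ] board-rel pin [250.78072738 -15.4361959  -72.50851409]
yaw 1.9738305091205026 sw -0.030122680252326894 tilt 0.14054132017408974
1 6.307474499619282 [ 6.00382e+02 -7.50320e+01  2.02700e+00 -6.60000e-02 -1.00952e+02
 -6.80000e-01 -7.80000e-02 -3.16000e-01 -0.00000e+00  1.80000e-02
 -7.72000e-01  0.00000e+00]
[[-0.4, 0.6], [0.3, 0.7], [0.1, 0.6], [-0.4, 1.0], [-1.5, -1.3], [-0.0, 0.3], [1.8, 1.3], [1.3, -1.4], [0.1, 0.9], [0.0, 0.5], [0.1, 0.9], [-0.4, 1.1], [-0.4, 2.8], [0.1, -0.1], [0.4, 0.4]]
grip [579.13190388 -23.33533744 239.99848725]
pin (array([509.94751304, 158.60656507, 109.56875896]), [np.float64(0.7042595138472627), np.float64(0.7042595138472341)])
lens [389.06923718 355.95094786 180.        ] board-rel pin [249.5930457  -21.65637101 -70.43124104]
yaw 1.984206046409448 sw -0.04245163600535551 tilt 0.13715398161492062
```

move_arm(steps=[[1,0,0,40,0,0,0],[1,0,0,80,0,0,-0.1],[1,5,-10,120,0,0,-0.2],[1,24,-45,130,0,0,-0.3],[1,43,-80,130,0,0,-0.4]])

```text
clock: 1.32
position: [304.6, 489.2, 365.6]
ee_rot: [0.914, -0.405, 0.0, -0.004]
contact_force: [2.0, -1.2, -0.1]
gripper_width: 85.7
```

move_arm(steps=[[1,19,-35,0,0,0,-0.07],[1,38,-70,0,0,0,-0.14],[1,57,-105,0,0,0,-0.21],[1,76,-140,0,0,0,-0.28],[1,95,-175,0,0,0,-0.35]])

```text
clock: 1.73
position: [399.4, 311.0, 361.7]
ee_rot: [0.83, -0.558, 0.0, -0.0]
contact_force: [0.7, 0.3, -0.6]
gripper_width: 85.4
```

move_arm(steps=[[1,19,-35,0,0,0,0],[1,38,-70,0,0,0,0],[1,57,-105,0,0,0,0],[1,76,-140,0,0,0,0],[1,95,-175,0,0,0,0]])

```text
clock: 2.15
position: [494.4, 136.0, 361.8]
ee_rot: [0.831, -0.557, 0.0, -0.0]
contact_force: [0.3, 0.9, -0.4]
gripper_width: 85.5
```

move_arm(steps=[[1,19,-35,0,0,0,0],[1,38,-70,0,0,0,0],[1,57,-105,0,0,0,0],[1,76,-140,0,0,0,0],[1,85,-161,0,0,0,0]])

```text
clock: 2.57
position: [580.2, -26.3, 360.8]
ee_rot: [0.83, -0.558, -0.0, 0.0]
contact_force: [0.1, 0.7, -0.1]
gripper_width: 85.1
```

```bash
python3 - <<'E'
from h import *
s=optics.get_image("scene");t=optics.get_image("top")
st=readout.read_state();print(st["clock"],st["position"],st["ee_rot"],st["contact_force"],st["joints"])
a=np.vstack([cv2.resize(s["frame"][130:270,220:400],(720,560))]);cv2.imwrite("pics/s1.png",a)
q=R.from_quat(st["ee_rot"]).as_matrix();print(np.arctan2(q[1,1],q[0,1])%np.pi)
E
```

```text
2.6667 [579.91282185 -26.27216763 360.29628689] [ 8.29319341e-01 -5.58774338e-01 -3.99137100e-04  7.14531703e-04] [-0.59678034  0.11673564 -0.74914871] [ 2.33807425e-01  2.49875790e-01  1.31006907e-01  3.83233235e-04
 -1.45351950e+00  1.51129005e-01]
0.3849814630105506
```

View pics/s1.png

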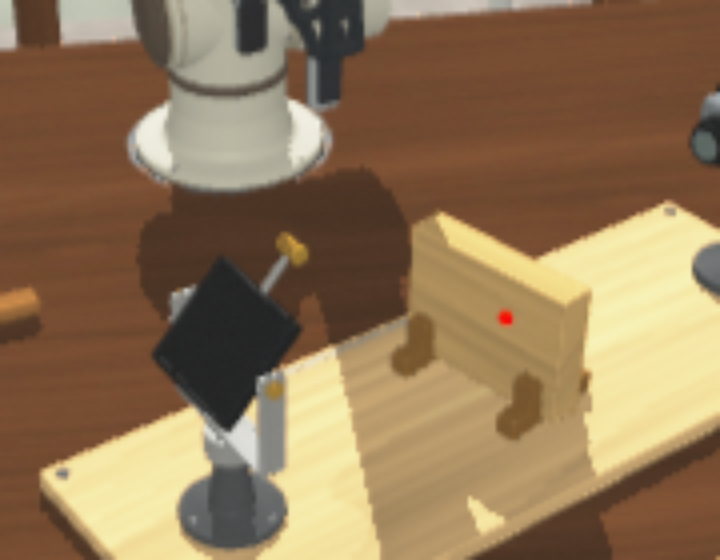

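move_arm(steps=[[1,0,3,-35,0,0,0],[1,0,3,-70,0,0,0],[1,0,3,-105,0,0,0],[0.3,0,3,-125,0,0,0],[0.1,0,3,-139,0,0,0]])

```text
clock: 3.08
position: [577.2, -19.6, 219.4]
ee_rot: [0.831, -0.557, -0.002, 0.001]
contact_force: [0.2, -0.6, 0.8]
gripper_width: 63.8
```

move_arm(steps=[[0,0,0,0,0,0,0],[0,0,0,0,0,0,0],[0,0,0,0,0,0,0]])

```text
clock: 3.33
position: [579.8, -19.7, 223.9]
ee_rot: [0.831, -0.556, 0.001, -0.001]
contact_force: [-0.5, 0.8, -0.2]
gripper_width: 42.6
```

```bash
python3 - <<'E'
from h import *
s=optics.get_image("scene");t=optics.get_image("top")
st=readout.read_state();print(st["clock"],st["position"],st["contact_force"],st["gripper_width"])
a=np.hstack([cv2.resize(s["frame"][160:240,250:330],(400,400)),cv2.resize(t["frame"][150:230,240:320],(400,400))]);cv2.imwrite("pics/s2.png",a)
E
```

```text
3.4333 [579.81079925 -19.76802608 224.1400812 ] [-1.8633268  -0.16738337  0.64693941] 42.903352958355256
```

View pics/s2.png

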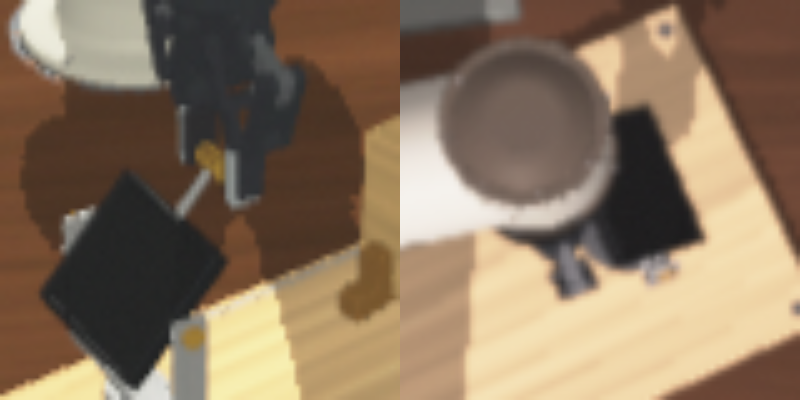

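move_arm(steps=[[0,0,-3.5,-2,0,0,0],[0,0,-3.5,-2,0,0,0],[0,0,-3.5,-2,0,0,0]])

```text
clock: 3.68
position: [579.0, -23.8, 220.7]
ee_rot: [0.831, -0.557, 0.0, -0.0]
contact_force: [0.1, 0.6, -0.0]
gripper_width: 42.9
```

```bash
python3 - <<'E'
from h import *
for i in range(3):
    s=optics.get_image("scene")
    st=readout.read_state();print(st["clock"],st["position"],st["joint_vel"].round(4),st["contact_force"],st["gripper_width"])
a=cv2.resize(s["frame"][160:240,250:330],(600,600));cv2.imwrite("pics/s3.png",a)
E
```

```text
3.7333 [579.02504863 -23.77328021 220.60040408] [ 0.0035  0.0033 -0.0001  0.0002 -0.0012  0.0004] [ 0.4556892   0.30187314 -0.21401938] 42.80419527577538
3.7833 [579.0253399  -23.74687592 220.52887745] [ 0.0025  0.0013 -0.0004  0.001   0.0002 -0.0017] [-0.25539062 -0.31723988 -0.2426271 ] 42.746088641055266
3.8333 [578.99035927 -23.71139008 220.42787978] [-0.0006  0.0028  0.0002 -0.0006 -0.0004 -0.0011] [-0.55613737  0.09128698  0.92570346] 42.79555878531659
```

View pics/s3.png

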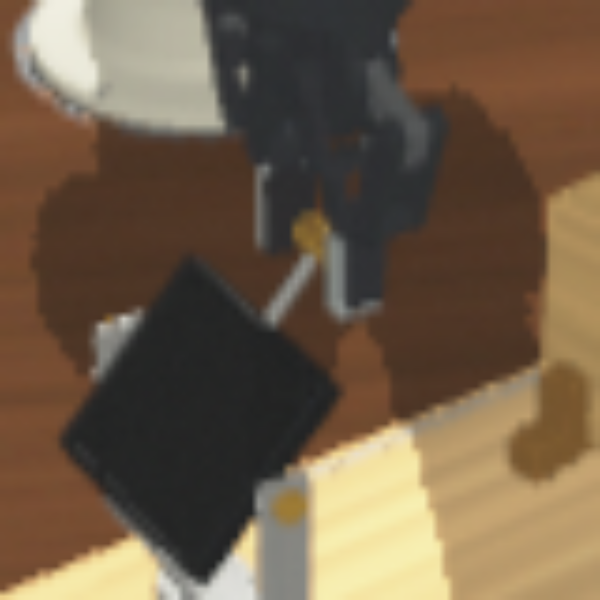

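move_arm(steps=[[-0.3,0,0,0,0,0,0],[-0.6,0,0,0,0,0,0],[-1,0,0,0,0,0,0],[-1,0,0,0,0,0,0],[-1,0,0,0,0,0,0]])

```text
clock: 4.25
position: [579.6, -23.3, 220.7]
ee_rot: [0.831, -0.557, 0.001, -0.001]
contact_force: [2.2, 1.2, 0.7]
gripper_width: 20.4
```

move_arm(steps=[[-1,0,0,0,0,0,0],[-1,0,0,0,0,0,0],[-1,0,0,0,0,0,0]])

```text
clock: 4.5
position: [579.5, -23.3, 220.7]
ee_rot: [0.831, -0.557, 0.001, -0.001]
contact_force: [2.0, 1.6, 1.8]
gripper_width: 20.7
```

```bash
python3 - <<'E'
from h import *
s=optics.get_image("scene");t=optics.get_image("top")
st=readout.read_state();print(st["clock"],st["position"],st["contact_force"],st["wrist_torque"],st["gripper_width"])
q=R.from_quat(st["ee_rot"]).as_matrix();print(np.arctan2(q[1,1],q[0,1])%np.pi, q[:,2])
np.save("p4.npy",np.array([s,t],object),allow_pickle=True)
a=cv2.resize(s["frame"][160:260,240:340],(600,600));cv2.imwrite("pics/s4.png",a)
E
```

```text
4.6 [579.50224074 -23.35465516 220.67035269] [3.16827359 2.24860029 2.5206621 ] [ 0.70755025 -0.6891137   0.06886574] 20.463704662861005
0.3903275971839597 [ 1.50480009e-03  3.58997597e-04 -9.99998803e-01]
```

View pics/s4.png

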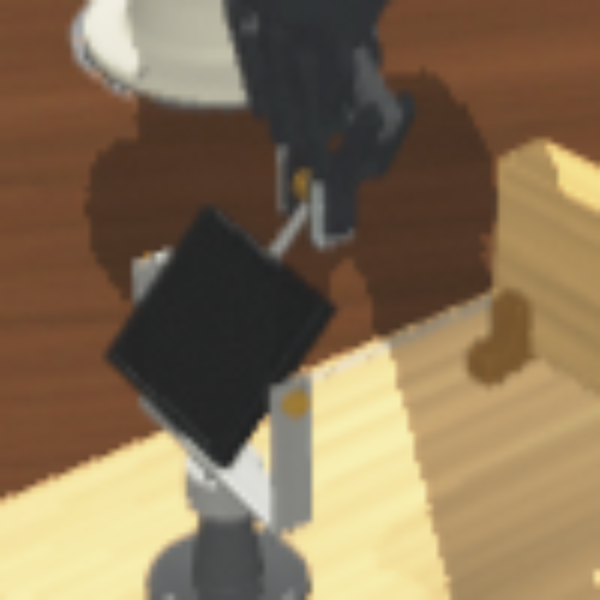

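```bash
cat > fit2.py <<'E'
import fit; from fit import *
fit.SW=1
q0=[600.38,-75.03,2.027,-.066,-100.95,-.68]
from scipy.ndimage import map_coordinates
def edges(p,q,n=60,w=4):
    piv,M,g,cs,G=model(q);a,b,c,d=cs
    g_=cv2.GaussianBlur(p["frame"].astype(np.float32),(3,3),.6)
    ch=g_[:,:,1]
    out=[]
    for k,(A,B) in enumerate([(a,b),(b,d),(d,c),(c,a)]):
        ctr=proj(p,G(250,0,18))[0]
        for f in np.linspace(.04,.96,n):
            X=A+(B-A)*f;uv,uv2=proj(p,[X,X+(B-A)*.01]);tt=(uv2-uv)/np.linalg.norm(uv2-uv);nn=np.array([-tt[1],tt[0]])
            if nn@(uv-ctr)<0: nn=-nn
            ss=np.arange(-w,w+.01,.1);P=uv+ss[:,None]*nn
            I=map_coordinates(ch,[P[:,1],P[:,0]],order=1)
            dI=-np.gradient(I,.1)
            i=dI.argmax()
            if dI[i]>25:
                m=np.clip(dI,0,None)*(abs(ss-ss[i])<1.5);out.append((k,f,nn,uv+nn*(m*ss).sum()/m.sum()))
    return out
E
python3 - <<'E'
from fit2 import *
q=np.array(q0+[0]*12,float)
# camera small corrections: 3 rot,3 trans each
def pc(p,d):
    p=dict(p);Rm,t_=cam(p);dR=cv2.Rodrigues(np.array(d[:3]))[0]
    C=-Rm.T@t_+d[3:6]*1.0;Rn=dR@Rm
    p["rvec"]=cv2.Rodrigues(Rn)[0].ravel();p["tvec"]=-Rn@C;return p
def run(E,q,verbose=0):
    def r(x):
        S_,T_=pc(s,x[6:12]),pc(t,x[12:18]);L=obs(list(x[:6])+[0]*6)[0]
        piv,M,g,cs,G=model(x);a,b,c,d=cs;pp=[(a,b),(b,d),(d,c),(c,a)]
        o=[]
        for p,ed in ((S_,E[0]),(T_,E[1])):
            X=np.array([pp[k][0]+(pp[k][1]-pp[k][0])*f for k,f,_,_ in ed])
            uv=proj(p,X);dd=np.array([(u-m)@n for u,(k,f,n,m) in zip(uv,ed)])
            o+=list(np.tanh(dd/2)*2*.25)
        for p,X,uv,sg in L[8:]:
            P=S_ if p is s else T_
            o+=list(np.clip((proj(P,X)[0]-uv)/sg/1.2,-3,3))
        # arm: pivot from TCP
        u=np.array([-.3804,.9248]);j=np.array([.9248,.3804]);gp=x[:2]+55.89*u-np.array([579.5,-23.35])
        o+=[gp@j/.5,gp@u/2., (x[2]+x[3]-1.961)/.01]
        o+=list(x[6:9]/.0015)+list(x[9:12]/1.5)+list(x[12:15]/.0015)+list(x[15:18]/1.5)
        return np.array(o)
    return least_squares(r,q,x_scale=np.array([1,1,.01,.01,1,1]+[.001]*3+[1]*3+[.001]*3+[1]*3))
for it in range(3):
    E=(edges(s,q),edges(t,q));o=run(E,q);q=o.x
    print(o.cost,[len(e) for e in E],q[:6].round(4))
print(q[6:].round(4))
S_,T_=pc(s,q[6:12]),pc(t,q[12:18]);L=obs(list(q[:6])+[0]*6)[0]
print([(proj(S_ if p is s else T_,X)[0]-uv).round(1).tolist() for p,X,uv,_ in L[8:]])
piv,M,g,cs,G=model(q)
for rs in[(346.04,209.07)]:
  for rt in[(217.45,214.46)]:
    pin,rr=tri([(S_,rs),(T_,rt)]);print("pin",pin,rr[0])
    l=G(480,0,180)-piv;pp=pin-piv;print("piv",piv,"boardrel",R.from_euler('z',-q[2]).apply(pp))
    h=l/np.linalg.norm(l)+pp/np.linalg.norm(pp);h/=np.linalg.norm(h)
    print("yaw",np.arctan2(h[1],h[0]),"sw",np.arctan2(h[1],h[0])-q[2],"tilt",-np.arcsin(h[2]))
J=o.jac;C=np.linalg.inv(J.T@J);print(np.sqrt(np.diag(C))[:6])
np.save("q.npy",q);np.save("pin.npy",pin)
# overlay
v=s["frame"].copy()
for k,f,n,m in E[0]: cv2.circle(v,tuple(int(round(c)) for c in m),0,(255,0,0),-1)
w=t["frame"].copy()
for k,f,n,m in E[1]: cv2.circle(w,tuple(int(round(c)) for c in m),0,(255,0,0),-1)
cv2.imwrite("pics/ov.png",np.hstack([cv2.resize(v[160:320,220:450],(400,278)),cv2.resize(w[140:300,110:340],(400,278))]))
# pin blobs
print((s["frame"][205:214,341:352,2].astype(int)-s["frame"][205:214,341:352,1]));print((t["frame"][210:219,213:223,2].astype(int)-t["frame"][210:219,213:223,1]))
E
```

```text
12.1268268670942 [207, 237] [ 6.009273e+02 -7.529930e+01  2.026500e+00 -6.500000e-02 -1.031065e+02
 -1.723600e+00]
12.15037398742654 [208, 237] [ 6.009277e+02 -7.530110e+01  2.026500e+00 -6.490000e-02 -1.031149e+02
 -1.668100e+00]
12.151588659527722 [208, 237] [ 6.009275e+02 -7.530060e+01  2.026500e+00 -6.490000e-02 -1.031083e+02
 -1.668700e+00]
[ 3.000e-04 -2.000e-04  0.000e+00 -1.107e-01  2.578e-01 -5.939e-01
  3.000e-04 -6.000e-04 -1.000e-04 -4.055e-01 -2.833e-01 -1.631e-01]
[[-0.1, 0.5], [-0.2, 0.3], [-0.1, 0.7], [-0.7, 0.6], [-0.6, 2.4], [-0.1, -0.2], [0.3, 0.3]]
pin [511.77713101 157.67008028 111.11141653] 0.12982533366954163
piv [600.927475   -75.30060264 180.        ] boardrel [248.43133268 -22.47211337 -68.88858347]
yaw 1.9822068538174156 sw -0.044275990131800835 tilt 0.13486075426858646
[0.7211434  1.34417279 0.00534573 0.0106132  1.65585251 2.18532746]
[[ 31  31  31  30  31  31  31  32  31  32  31]
 [ 33  32  31  31  32  31  29  31  30  32  31]
 [ 32  32  32  32  89 103  68  34  31  30  30]
 [ 31  31  31  60 190 211 186  39  31  30  30]
 [ 32  31  30 105 234 236 235  80  34  31  30]
 [ 32  31  30  56 191 235 228  60  34  32  30]
 [ 31  30  30  32  74  96  86  36  32  31  31]
 [ 28  29  31  33  31  32  30  32  32  32  30]
 [ 27  27  29  31  30  33  31  31  32  31  31]]
[[ 26  31  33  34  32  28  30  32  31  32]
 [ 25  27  32  33  30  26  27  29  32  34]
 [ 27  26  29  34  41  41  33  33  34  36]
 [ 35  26  28  65 122 116  64  40  35  36]
 [ 41  28  37 113 166 161 107  52  38  37]
 [ 43  30  36 114 164 164 110  55  39  36]
 [ 42  34  31  63 111 120  74  44  37  36]
 [ 42  36  31  31  46  53  41  37  36  36]
 [ 38  41  34  30  27  27  28  33  35  35]]
```

View pics/ov.png

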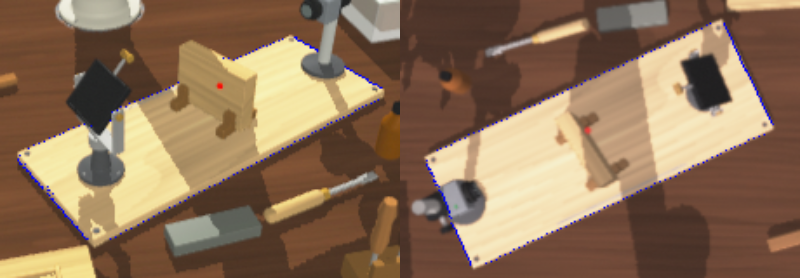

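move_arm(steps=[[-1,1.8,-4.3,4.0,0,0,0.002],[-1,3.6,-8.9,7.7,0,0,0.005],[-1,5.6,-13.7,11.0,0,0,0.008],[-1,7.6,-18.7,13.8,0,0,0.01],[-1,7.6,-18.7,13.8,0,0,0.01]])

```text
clock: 5.02
position: [586.5, -41.0, 233.3]
ee_rot: [0.833, -0.553, -0.001, -0.001]
contact_force: [1.2, 6.9, 0.8]
gripper_width: 20.8
```

move_arm(steps=[[-1,2.2,-5.4,2.5,0,0,0.003],[-1,4.4,-10.8,4.5,0,0,0.006],[-1,7.3,-18.0,6.6,0,0,0.009],[-1,9.25,-22.9,7.4,0,0,0.011],[-1,9.25,-22.9,7.4,0,0,0.011]])

```text
clock: 5.43
position: [597.5, -63.1, 241.1]
ee_rot: [0.837, -0.548, 0.0, -0.003]
contact_force: [4.3, 9.5, 0.2]
gripper_width: 20.7
```

move_arm(steps=[[-1,0,0,0,0,0,0],[-1,0,0,0,0,0,0],[-1,0,0,0,0,0,0],[-1,0,0,0,0,0,0]])

```text
clock: 5.77
position: [597.2, -62.5, 241.0]
ee_rot: [0.837, -0.548, 0.0, -0.003]
contact_force: [4.4, 9.2, -1.0]
gripper_width: 20.6
```

```bash
python3 - <<'E'
from h import *
s=optics.get_image("scene");t=optics.get_image("top")
st=readout.read_state();print(st["clock"],st["position"],st["contact_force"],st["wrist_torque"],st["gripper_width"])
q=R.from_quat(st["ee_rot"]).as_matrix();print(np.arctan2(q[1,1],q[0,1])%np.pi+np.pi/2, q[:,2])
np.save("p5.npy",np.array([s,t],object),allow_pickle=True)
a=np.hstack([cv2.resize(s["frame"][160:260,240:340],(400,400)),cv2.resize(t["frame"][140:240,230:330],(400,400))]);cv2.imwrite("pics/s5.png",a)
for n in ["sight_side","sight_dip","grip","pivot"]:
    print(n,[(np.round(d["uv"],1).tolist(),round(d["conf"],2)) for d in nets.tip_of(n,s)][:3])
E
```

```text
5.8667 [597.15846859 -62.52411352 240.96728403] [ 4.52610807  9.32491222 -0.56639955] [ 2.68486681 -1.25744535  0.11688141] 20.256835555467106
1.9826332342134974 [ 0.003156    0.00453602 -0.99998473]
sight_side []
sight_dip []
grip [([119.3, 256.6], 0.31)]
pivot [([274.9, 213.9], 0.93)]
```

View pics/s5.png

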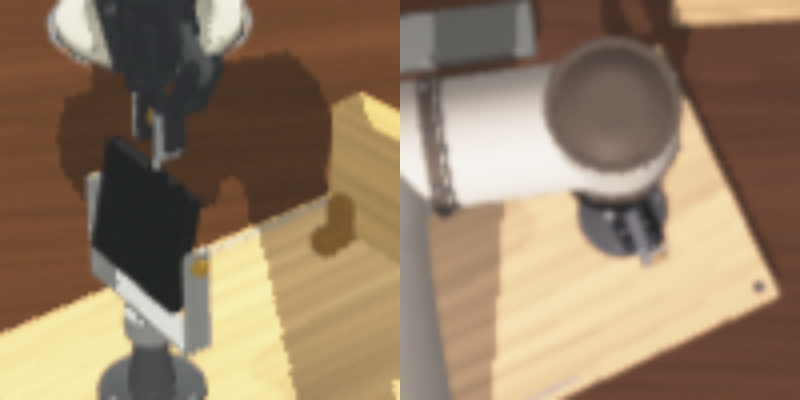

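move_arm(steps=[[-1,2.6,-1.0,0.6,0,0,0],[-1,2.6,-1.0,0.6,0,0,0],[-1,2.6,-1.0,0.6,0,0,0],[-1,2.6,-1.0,0.6,0,0,0],[-1,2.6,-1.0,0.6,0,0,0]])

```text
clock: 6.48
position: [598.1, -64.0, 241.3]
ee_rot: [0.837, -0.548, -0.001, -0.001]
contact_force: [1.6, 8.2, 0.8]
gripper_width: 20.5
```

```bash
cat > st.py <<'E'
from h import *
F=[];P=[];Y=[]
for i in range(4):
    s=optics.get_image("scene")
    st=readout.read_state();F.append(st["contact_force"]);P.append(st["position"])
    q=R.from_quat(st["ee_rot"]).as_matrix();Y.append(np.arctan2(q[1,1],q[0,1])%np.pi+np.pi/2)
F=np.mean(F,0);P=np.mean(P,0);y=np.mean(Y);u=np.array([np.cos(y),np.sin(y)]);j=np.array([u[1],-u[0]])
print(st["clock"],"P",P,"yaw",y,"z",q[:,2],"w",st["gripper_width"],"tq",st["wrist_torque"],"vel",abs(st["joint_vel"]).max())
print("F fwd",F[:2]@u,"jaw",F[:2]@j,"z",F[2])
d=P-[600.76,-75.04,160.67]
fw=d[:2]@u;print("rel piv fwd",fw,"jaw",d[:2]@j,"z",d[2],"tilt by fwd",np.arcsin(fw/82),"z expected",np.sqrt(82**2-fw**2))
E
python3 st.py
```

```text
6.6833 P [598.08256961 -64.01051744 241.27606961] yaw 1.982026503512416 z [-0.00104893  0.00389034 -0.99999188] w 20.53483341173955 tq [ 2.61744169 -0.25646488  0.12992876] vel 0.0019304578696111917
F fwd 6.648301146705459 jaw 4.834873919649619 z 1.110771665575433
rel piv fwd 11.18022070963158 jaw 1.9546825919511346 z 80.60606961217024 tilt by fwd 0.13677016188844895 z expected 81.23424564113293
```

```bash
python3 - <<'E'
from h import *
p=[np.load(f"p{k}.npy",allow_pickle=True)[0] for k in(0,4,5)]
s=optics.get_image("scene");t=optics.get_image("top");np.save("p6.npy",np.array([s,t],object),allow_pickle=True);p.append(s)
def brass(f,r0,r1,c0,c1):
    g=f["frame"][r0:r1,c0:c1].astype(float);w=np.clip(g[:,:,2]-g[:,:,0]-75,0,None)
    yy,xx=np.mgrid[r0:r1,c0:c1];return (w*xx).sum()/w.sum(),(w*yy).sum()/w.sum(),w.sum()
a=[]
for f in p:
    a.append(cv2.resize(f["frame"][195:255,255:305],(200*2,240*2),interpolation=cv2.INTER_CUBIC)[:,:])
cv2.imwrite("pics/cmp.png",np.vstack([np.hstack(a[:2]),])); cv2.imwrite("pics/cmp2.png",np.hstack(a[2:]))
# arm tracking: template of near arm from p0
for f in p: 
    print((f["frame"][224:231,285:294,2].astype(int)-f["frame"][224:231,285:294,0]).tolist()) if 0 else None
    # row profiles: arm vertical edges columns in rows 232..242
    g=cv2.GaussianBlur(f["frame"][:,:,0].astype(np.float32),(1,5),1) if 0 else f["frame"].astype(np.float32)
    prof=g[232:244,275:305,:].mean(0);print(prof[:,0].round(0).astype(int).tolist())
E
```

```text
[106, 98, 105, 130, 156, 184, 199, 204, 197, 150, 131, 129, 128, 129, 129, 130, 145, 169, 170, 169, 169, 168, 168, 168, 168, 168, 168, 168, 169, 168]
[105, 98, 101, 114, 141, 172, 192, 201, 195, 190, 139, 130, 127, 127, 129, 129, 133, 168, 170, 169, 169, 168, 168, 168, 169, 168, 168, 168, 169, 168]
[175, 160, 156, 149, 145, 138, 131, 121, 120, 123, 125, 133, 129, 126, 128, 129, 129, 144, 168, 169, 169, 169, 168, 168, 168, 168, 168, 168, 169, 168]
[178, 166, 163, 156, 146, 140, 131, 121, 120, 123, 123, 133, 129, 126, 128, 129, 129, 148, 168, 169, 169, 169, 168, 168, 168, 168, 168, 169, 169, 168]
```

View pics/cmp.png

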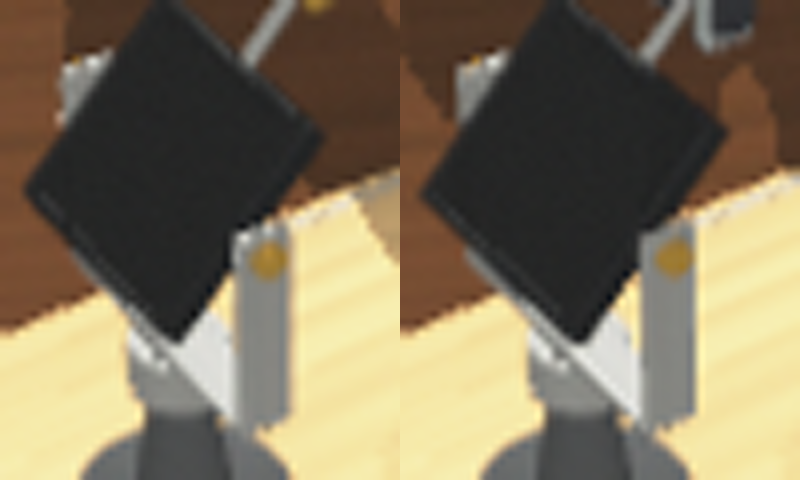

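View pics/cmp2.png

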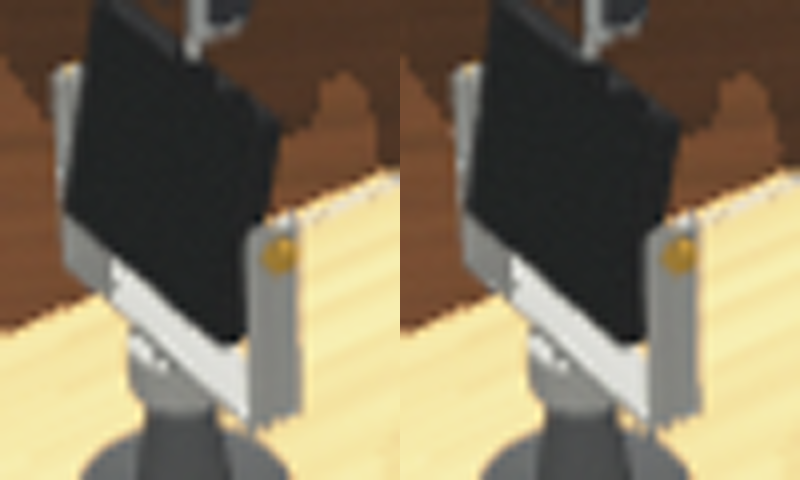

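```bash
python3 - <<'E'
from fit2 import *
piv=np.array([600.9,-75.3,150.])
def pt(h,fwd=8,r=64):
    u=np.array([np.cos(h),np.sin(h),0]);j=np.array([u[1],-u[0],0]);return piv+u*fwd+j*r
for h in(1.961,1.971,1.981,1.991,2.001,2.011): print(h,proj(s,pt(h))-proj(s,pt(1.961)),proj(s,pt(h,fwd=8,r=-62))-proj(s,pt(1.961,fwd=8,r=-62)))
for r,f in((62,8),(62,-8),(62,10),(67,0)):print(r,f,proj(s,pt(1.961,f,r)))
E
```

```text
1.961 [[0. 0.]] [[0. 0.]]
1.971 [[ 0.18110613 -0.09200771]] [[-0.19363029  0.05116857]]
1.981 [[ 0.36066597 -0.18509765]] [[-0.38654547  0.10346465]]
1.991 [[ 0.53866091 -0.27925863]] [[-0.57872808  0.15688411]]
2.001 [[ 0.71507256 -0.37447935]] [[-0.77016068  0.21142276]]
2.011 [[ 0.88988274 -0.47074841]] [[-0.96082589  0.26707628]]
62 8 [[289.93084091 234.44667089]]
62 -8 [[284.99090021 236.352609  ]]
62 10 [[290.54455378 234.20988382]]
67 0 [[288.3886421  236.36962888]]
```

```bash
python3 - <<'E'
from h import *
p=[np.load(f"p{k}.npy",allow_pickle=True)[0]["frame"] for k in(0,4,5,6)]
def edge(f,r,c0,c1,ch,lo,hi):
    row=f[r,c0:c1,ch].astype(float);return c0-.5+np.clip((hi-row)/(hi-lo),0,1).sum()
# right edge of near arm per row: arm ~ lo, wood hi
for i,f in enumerate(p):
    e=[]
    for r in range(228,246):
        row=f[r,286:300,0].astype(float);lo=np.median(row[1:4]);hi=np.median(row[-5:])
        e.append(286-.5+np.clip((hi-row)/(hi-lo),0,1).sum())
    print(i,np.mean(e).round(3),np.round(e,2).tolist())
# brass cap centroid
for i,f in enumerate(p):
    g=f[222:233,284:296].astype(float);w=np.clip(g[:,:,2]-g[:,:,0]-55-0,0,None)
    w[(g[:,:,1]>195)]=0
    yy,xx=np.mgrid[222:233,284:296]
    print("cap",(w*xx).sum()/w.sum(),(w*yy).sum()/w.sum(),w.sum())
# white base plate right tip/ yoke collar static check: disc left edge
for i,f in enumerate(p):
    e=[]
    for r in range(256,262):
        row=f[r,255:300,0].astype(float);e.append([row[:].tolist()]) if 0 else e.append(np.clip((150-row)/(100),0,1).sum())
    print("disc",np.mean(e))
E
```

```text
0 291.197 [290.2, 290.74, 291.66, 291.8, 291.06, 290.98, 291.81, 292.01, 291.73, 291.41, 291.26, 291.08, 290.74, 291.13, 291.09, 291.14, 290.84, 290.83]
1 291.415 [290.01, 290.89, 291.67, 291.71, 291.24, 290.96, 291.83, 291.97, 291.79, 291.66, 291.64, 291.39, 291.31, 291.63, 291.5, 291.53, 291.38, 291.35]
2 292.027 [290.85, 292.32, 292.48, 292.44, 291.84, 291.64, 292.6, 292.69, 292.3, 292.08, 292.14, 291.85, 291.67, 292.02, 292.09, 291.92, 291.77, 291.77]
3 291.991 [290.92, 292.5, 292.38, 292.41, 291.81, 291.76, 292.6, 292.8, 292.32, 292.08, 292.09, 291.63, 291.39, 291.8, 291.91, 291.72, 291.8, 291.89]
cap 288.65581395348835 227.13333333333333 645.0
cap 288.4583333333333 227.12166666666667 600.0
cap 290.16438356164383 226.4346201743462 803.0
cap 290.0568031704095 226.4900924702774 757.0
disc 15.766666666666667
disc 15.785000000000002
disc 15.778333333333334
disc 15.783333333333333
```

move_arm(steps=[[-1,1.4,0.6,0,0,0,0],[-1,2.8,1.2,0,0,0,0],[-1,2.8,1.2,0,0,0,0],[-1,2.8,1.2,0,0,0,0],[-1,2.8,1.2,0,0,0,0]])

```text
clock: 7.2
position: [598.3, -63.9, 241.2]
ee_rot: [0.836, -0.548, -0.004, 0.001]
contact_force: [-5.1, 5.1, 3.7]
gripper_width: 20.9
```

```bash
python3 st.py; python3 - <<'E'
from h import *
s=optics.get_image("scene");t=optics.get_image("top");np.save("p7.npy",np.array([s,t],object),allow_pickle=True)
f=s["frame"];e=[]
for r in range(228,246):
    row=f[r,286:300,0].astype(float);lo=np.median(row[1:4]);hi=np.median(row[-5:])
    e.append(286-.5+np.clip((hi-row)/(hi-lo),0,1).sum())
print(np.mean(e))
E
```

```text
7.4 P [598.36898761 -63.89180961 241.25102721] yaw 1.9811523179835195 z [-0.00698392  0.00241557 -0.99997269] w 20.561515069013694 tq [ 2.0457973   1.21835074 -0.10314778] vel 0.0017896166344157553
F fwd 7.030041827983993 jaw -1.4034845468212136 z 3.3219320593035992
rel piv fwd 11.176515370346074 jaw 2.2549043141972778 z 80.58102721489598 tilt by fwd 0.1367245490114273 z expected 81.23475551865974
292.0130206147209
```

```bash
cat > fit3.py <<'E'
from fit2 import *
def pc(p,d):
    p=dict(p);Rm,t_=cam(p);dR=cv2.Rodrigues(np.array(d[:3]))[0]
    C=-Rm.T@t_+d[3:6]*1.0;Rn=dR@Rm
    p["rvec"]=cv2.Rodrigues(Rn)[0].ravel();p["tvec"]=-Rn@C;return p
def run(E,q,fp,lat,ep=0):
    def r(x):
        S_,T_=pc(s,x[6:12]),pc(t,x[12:18]);L=obs(list(x[:6])+[0]*6)[0]
        piv,M,g,cs,G=model(x);a,b,c,d=cs;pp=[(a,b),(b,d),(d,c),(c,a)]
        o=[]
        for p,ed in ((S_,E[0]),(T_,E[1])):
            X=np.array([pp[k][0]+(pp[k][1]-pp[k][0])*f for k,f,_,_ in ed])
            uv=proj(p,X);dd=np.array([(u-m)@n for u,(k,f,n,m) in zip(uv,ed)])
            o+=list(np.tanh(dd/2)*2*.25)
        for i,(p,X,uv,sg) in enumerate(L[8:]):
            P=S_ if p is s else T_
            if i in(3,4): sg=3
            o+=list((proj(P,X)[0]-uv)/sg/1.2)
        if lat: o+=[(x[:2]@np.array([.91698,.39894])-523.5)/.4]
        if fp: o+=[x[5]/.3]
        if ep: o+=[(x[4]+100)/.3]
        o+=list(x[6:9]/.0015)+list(x[9:12]/1.5)+list(x[12:15]/.0015)+list(x[15:18]/1.5)
        return np.array(o)
    return least_squares(r,q,x_scale=np.array([1,1,.01,.01,1,1]+[.001]*3+[1]*3+[.001]*3+[1]*3))
def report(q):
    S_,T_=pc(s,q[6:12]),pc(t,q[12:18]);L=obs(list(q[:6])+[0]*6)[0]
    print([(proj(S_ if p is s else T_,X)[0]-uv).round(1).tolist() for p,X,uv,_ in L[8:]])
    piv,M,g,cs,G=model(q)
    pin,rr=tri([(S_,(346.04,209.07)),(T_,(217.5,214.5))])
    l=G(480,0,180)-piv;pp=pin-piv
    h=l/np.linalg.norm(l)+pp/np.linalg.norm(pp);h/=np.linalg.norm(h)
    print("h0",q[2]+q[3],"piv",piv[:2],"lat",piv[:2]@[.91698,.39894],"fwd",piv[:2]@[-.39894,.91698],"grip",g,"pin",pin,"rel",R.from_euler('z',-q[2]).apply(pp))
    print("HEAD",np.arctan2(h[1],h[0]),"TILT",-np.arcsin(h[2]))
E
python3 - <<'E'
from fit3 import *
for fp,lat,ep in((0,0,0),(1,0,0),(0,1,0),(1,1,0),(1,0,1)):
    q=np.array(q0+[0]*12,float)
    for it in range(2):
        E=(edges(s,q),edges(t,q));o=run(E,q,fp,lat,ep);q=o.x
    print("==",fp,lat,ep,o.cost,q[:6].round(4));report(q)
E
```

```text
== 0 0 0 11.325510154498087 [ 6.020140e+02 -7.518820e+01  2.026600e+00 -6.200000e-02 -1.033984e+02
 -1.762300e+00]
[[-0.2, 0.6], [-0.2, 0.3], [-0.1, 0.8], [-0.8, 0.7], [-0.7, 2.4], [-0.1, -0.1], [0.3, 0.2]]
h0 1.9646320587221768 piv [602.01395866 -75.18821266] lat 522.0391742527175 fwd -309.1135359099552 grip [580.5654237  -23.57288668 239.99848725] pin [512.88309942 157.47314208 111.27386698] rel [248.14223064 -22.38413346 -68.72613302]
HEAD 1.9824498107455057 TILT 0.1347092894147149
== 1 0 0 11.401149606682045 [ 6.025474e+02 -7.518990e+01  2.025100e+00 -5.330000e-02 -1.031717e+02
 -2.180000e-02]
[[-0.2, 0.4], [-0.3, 0.3], [0.1, 0.8], [-1.0, 0.5], [-0.6, 2.1], [-0.2, -0.1], [0.5, 0.4]]
h0 1.9718085342276819 piv [602.54743503 -75.18986899] lat 522.5277006407127 fwd -309.32787979960756 grip [580.72903945 -23.72979571 239.99848725] pin [512.56273184 157.52441975 110.87349252] rel [248.59787659 -21.26694019 -69.12650748]
HEAD 1.9832219626298135 TILT 0.1352587976884411
== 0 1 0 11.608183023282104 [ 6.034628e+02 -7.494580e+01  2.026800e+00 -5.700000e-02 -1.032273e+02
 -1.312600e+00]
[[-0.
[... 645 characters left out ...]
81449 fwd -309.54373297420204 grip [581.55966225 -23.60263618 239.99848725] pin [513.27244696 157.67806952 110.87669094] rel [248.67505472 -21.11497168 -69.12330906]
HEAD 1.9838466510872066 TILT 0.13521802521053175
== 1 0 1 12.668766328808164 [ 6.031524e+02 -7.587180e+01  2.025400e+00 -4.620000e-02 -1.000684e+02
 -1.490000e-02]
[[0.3, 0.2], [-0.6, 0.4], [0.0, 0.9], [-0.7, 0.2], [0.0, 1.7], [-0.4, 0.1], [0.3, 0.5]]
h0 1.9791499623155153 piv [603.15244094 -75.87177973] lat 522.8104374923502 fwd -310.1945393653016 grip [580.95684629 -24.57326995 239.99848725] pin [512.13720648 158.02087564 110.73243294] rel [250.10353663 -20.92290857 -69.26756706]
HEAD 1.984396761688723 TILT 0.13475975136055537
```

move_arm(steps=[[-1,0.2,0.1,0,0,0,-0.018],[-1,0.4,0.2,0,0,0,-0.036],[-1,0.4,0.2,0,0,0,-0.036],[-1,0.4,0.2,0,0,0,-0.036],[-1,0.4,0.2,0,0,0,-0.036]])

```text
clock: 7.92
position: [598.8, -63.7, 241.3]
ee_rot: [0.826, -0.563, -0.004, 0.001]
contact_force: [-5.1, 5.7, 3.0]
gripper_width: 21.0
```

```bash
cat >> st.py <<'E'
f=s["frame"];e=[]
for r in range(228,246):
    row=f[r,286:300,0].astype(float);lo=np.median(row[1:4]);hi=np.median(row[-5:])
    e.append(286-.5+np.clip((hi-row)/(hi-lo),0,1).sum())
print("edge",np.mean(e))
j7=np.array([.91698,.39894]);u7=np.array([-.39894,.91698]);print("fixed-axes lat",P[:2]@j7,"F",F[:2]@j7,"fwd",P[:2]@u7,"F",F[:2]@u7)
np.save(f"pp{st['clock']:.2f}.npy",np.array([s],object),allow_pickle=True)
E
python3 st.py
```

```text
8.1167 P [598.78935353 -63.67822963 241.25134436] yaw 1.9449800065637977 z [-0.00690908  0.00251613 -0.99997297] w 20.651919475365823 tq [ 2.04966014  1.21947959 -0.00699803] vel 0.0019032174860689533
F fwd 7.165268670299934 jaw -2.0269963623071097 z 3.6804723397270345
rel piv fwd 11.29590405896082 jaw 2.318582507245334 z 80.58134436270441 tilt by fwd 0.1381943731478945 z expected 81.21824026344545
edge 291.32126621072376
fixed-axes lat 523.6740684720079 F -1.766522757126998 fwd -297.27268770791767 F 7.233912398390916
```

move_arm(steps=[[-1,-2.6,6.0,-1.2,0,0,0],[-1,-5.3,12.0,-2.9,0,0,0],[-1,-9.8,22.5,-7.4,0,0,0],[-1,-14.1,32.2,-13.6,0,0,0],[-1,-14.1,32.2,-13.6,0,0,0]])

```text
clock: 8.53
position: [587.0, -31.9, 228.1]
ee_rot: [0.827, -0.562, 0.0, 0.0]
contact_force: [0.6, -3.9, 2.1]
gripper_width: 20.7
```

move_arm(steps=[[-1,0,0,0,0,0,0],[-1,0,0,0,0,0,0],[-1,0,0,0,0,0,0]])

```text
clock: 8.78
position: [587.5, -32.8, 228.8]
ee_rot: [0.826, -0.563, -0.0, 0.0]
contact_force: [-1.1, -1.8, 3.8]
gripper_width: 20.2
```

```bash
python3 st.py
```

```text
8.9833 P [587.52601887 -32.81031706 228.76784845] yaw 1.9454161579048956 z [-2.17525287e-05  1.44068689e-05 -1.00000000e+00] w 20.535213359762608 tq [-0.71810986  0.40019974 -0.02050384] vel 0.0035013721659603644
F fwd -0.8579581584326194 jaw -1.939681741130284 z 3.9122320261984407
rel piv fwd 44.143481165467115 jaw 3.136470710139643 z 68.09784845162616 tilt by fwd 0.5684603017749652 z expected 69.1039294873602
edge 290.5572725566715
fixed-axes lat 525.6602608936554 F -1.9691049650559243 fwd -264.47403450366835 F -0.7881037905566838
```

```bash
ls pp*; python3 - <<'E'
from h import *
import glob
fs=["p0","p4","p5","p6","p7","pp8.12","pp8.98"]
import os
im=[np.load(f+".npy",allow_pickle=True)[0]["frame"] for f in fs]
for n,f in zip(fs,im):
    e=[]
    for r in range(233,246):
        row=f[r,286:300,0].astype(float);e.append(285.5+np.clip((168-row)/(168-129),0,1).sum())
    # left edge of white plate / lower corner of arm: bottom rows
    b=[]
    for c in range(286,290):
        col=f[243:256,c,0].astype(float);b.append(242.5+np.clip((168-col)/(168-129),0,1).sum())
    # far arm left edge rows 206..216
    l=[]
    for r in range(206,216):
        row=f[r,255:270,1].astype(float);l.append(row)
    print(n,round(np.mean(e),3),"bottom",np.mean(b).round(2),"far",np.mean(l,0)[4:13].round(0).astype(int).tolist())
a=[cv2.resize(f[195:255,255:305],(400,480),interpolation=cv2.INTER_NEAREST) for f in im[-2:]];cv2.imwrite("pics/cmp3.png",np.hstack(a))
E
```

```text
pp8.12.npy
pp8.98.npy
p0 291.539 bottom 254.31 far [75, 70, 65, 75, 80, 67, 52, 41, 38]
p4 291.91 bottom 254.26 far [70, 61, 55, 72, 74, 61, 48, 40, 38]
p5 292.48 bottom 254.03 far [71, 66, 80, 132, 124, 71, 40, 36, 36]
p6 292.392 bottom 254.08 far [71, 66, 81, 135, 128, 78, 41, 36, 36]
p7 292.376 bottom 254.12 far [71, 66, 74, 134, 129, 82, 43, 36, 36]
pp8.12 291.78 bottom 254.33 far [71, 66, 66, 91, 132, 108, 52, 35, 34]
pp8.98 290.752 bottom 254.18 far [71, 66, 63, 55, 70, 77, 61, 44, 36]
```

View pics/cmp3.png

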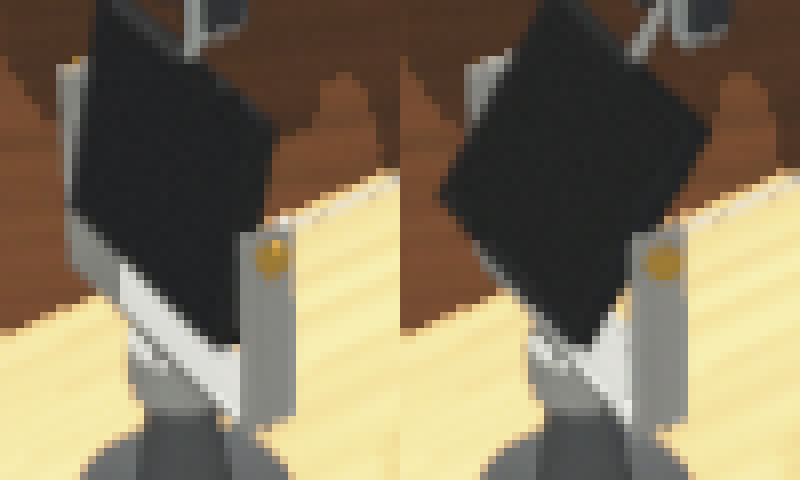

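```bash
cat > mir.py <<'E'
from fit3 import *
from scipy.spatial import ConvexHull
def getq():
    q=np.array(q0+[0]*12,float)
    for it in range(2):
        E=(edges(s,q),edges(t,q));q=run(E,q,1,1,0).x
    return q
import os
if not os.path.exists("q3.npy"): np.save("q3.npy",getq())
q3=np.load("q3.npy");S_=pc(s,q3[6:12]);PIV=np.array([q3[0],q3[1],180.])
def corners(h,ti,tb,tf,dp):
    u=np.array([np.cos(h),np.sin(h),0]);y=np.array([-u[1],u[0],0]);z=np.array([0,0,1.])
    n=np.cos(ti)*u-np.sin(ti)*z; up=np.sin(ti)*u+np.cos(ti)*z
    return np.array([PIV+dp+a*y*51+b*up*46+c*n for a in(-1,1) for b in(-1,1) for c in(-tb,tf)])
def hull(*a):
    uv=proj(S_,corners(*a));return uv[ConvexHull(uv).vertices]
def meas(f,h,ti,tb,tf,dp,w=3.5):
    g=f[:,:,2].astype(np.float32);H=hull(h,ti,tb,tf,dp);ctr=H.mean(0);out=[]
    for i in range(len(H)):
        A,B=H[i],H[(i+1)%len(H)];L=np.linalg.norm(B-A)
        if L<8: continue
        tt=(B-A)/L;nn=np.array([-tt[1],tt[0]]);nn*=np.sign(nn@((A+B)/2-ctr))
        for d in np.arange(2.5,L-2.5,.5):
            P0=A+tt*d;ss=np.arange(-w,w+.01,.1);P=P0+ss[:,None]*nn
            I=map_coordinates(g,[P[:,1],P[:,0]],order=1)
            i0=0
            thr_lo=I[:8].mean()
            if thr_lo>55: continue
            # first crossing to bright: half-way to plateau after crossing
            k=np.argmax(I>thr_lo+18)
            if k==0: continue
            pl=I[k:k+14].max(); half=(thr_lo+pl)/2
            kk=np.argmax(I>half); out.append(P0+nn*ss[kk])
    return np.array(out)
def resid(pts,*a):
    H=hull(*a);n=len(H);ctr=H.mean(0)
    D=[]
    for i in range(n):
        A,B=H[i],H[(i+1)%n];tt=(B-A)/np.linalg.norm(B-A);nn=np.array([-tt[1],tt[0]]);nn*=np.sign(nn@((A+B)/2-ctr))
        D.append((pts-A)@nn)
    return np.max(D,0)   # signed dist approx for convex
def load(n): return np.load(n+".npy",allow_pickle=True)[0]["frame"]
def fitm(f,h,ti,tb,tf,dp,fixt=False):
    x=np.array([h,ti])
    for it in range(4):
        pts=meas(f,x[0],x[1],tb,tf,dp)
        r=lambda v:resid(pts,v[0],v[1] if not fixt else ti,tb,tf,dp)
        o=least_squares(r,x,loss='soft_l1',f_scale=.3,x_scale=[.01,.01]);x=o.x
    return x,len(pts),np.sqrt(np.mean(np.clip(r(x),-1,1)**2))
E
python3 - <<'E'
from mir import *
# calibrate thicknesses & pivot offset from p0 & p4 at tilt .75
tb,tf,dp=8.,2.,np.zeros(3)
x=np.array([1.975,1.985,8.,2.,0,0])
ims=[load("p0"),load("p4")]
for it in range(5):
    P=[meas(f,x[i],.75,x[2],x[3],np.array([0,x[4],x[5]])) for i,f in enumerate(ims)]
    r=lambda v:np.concatenate([resid(p,v[i],.75,v[2],v[3],np.array([0,v[4],v[5]])) for i,p in enumerate(P)]+[[(v[3]-2)/1.5,(v[2]-8)/8,v[4]/1.0,v[5]/1.0]])
    o=least_squares(r,x,loss='soft_l1',f_scale=.3,x_scale=[.01,.01,1,1,1,1]);x=o.x
print(x.round(4),len(P[0]),o.cost)
np.save("cal.npy",x)
dp=np.array([0,x[4],x[5]])
for n,h,ti in(("p0",1.98,.75),("p4",1.98,.75),("p5",2.0,.15),("p6",2.,.137),("p7",2.,.137),("pp8.12",1.98,.137),("pp8.98",1.94,.57)):
    print(n,fitm(load(n),h,ti,x[2],x[3],dp))
v=load("pp8.12").copy();v=cv2.resize(v[195:255,250:310],(600,600),interpolation=cv2.INTER_NEAREST)
a=fitm(load("pp8.12"),1.98,.137,x[2],x[3],dp)[0]
H=hull(a[0],a[1],x[2],x[3],dp);cv2.polylines(v,[np.int32((H-[250,195]+.5)*10)],True,(0,255,0),1)
for p in meas(load("pp8.12"),a[0],a[1],x[2],x[3],dp): cv2.circle(v,tuple(np.int32((p-[250,195]+.5)*10)),2,(0,0,255),-1)
cv2.imwrite("pics/mir.png",v)
E
```

```text
[ 2.0103  2.0455  4.0063  1.7212 -0.6715  0.0352] 195 21.6655794618933
p0 (array([2.01326564, 0.76025825]), 195, np.float64(0.44028675704320713))
p4 (array([2.05126756, 0.77199725]), 198, np.float64(0.35164141539895954))
p5 (array([2.07945749, 0.20858338]), 183, np.float64(0.5018042121389249))
p6 (array([2.07345256, 0.18716411]), 183, np.float64(0.5438572562778089))
p7 (array([2.0691356 , 0.18796092]), 182, np.float64(0.5400354616658338))
pp8.12 (array([2.03256455, 0.19029654]), 180, np.float64(0.5245640292095419))
pp8.98 (array([1.97811277, 0.61023197]), 190, np.float64(0.3240207751298978))
```

View pics/mir.png

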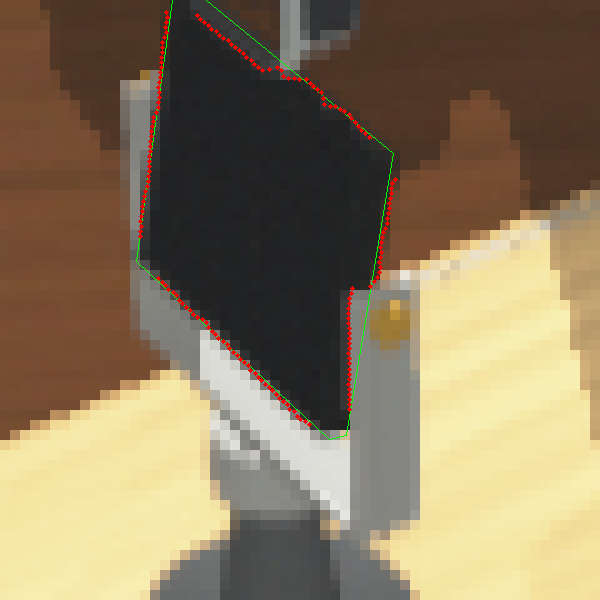

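```bash
python3 - <<'E'
from mir import *
f=load("pp8.12");print(f[192:212,272,2].tolist(),f[196:214,280,2].tolist(),f[208:216,283:296,2].tolist()[3])
E
python3 - <<'E'
import re
src=open('mir.py').read()
old=src[src.index("            # first crossing"):src.index("    return np.array(out)\ndef resid")]
new='''            pl=np.median(I[-12:])
            if pl<58: continue
            k=np.argmax(I>50)
            if k==0: continue
            pl=I[k:k+12].max(); half=max((thr_lo+pl)/2,47) if pl<110 else (thr_lo+pl)/2
            kk=np.argmax(I>half); pt=P0+nn*ss[kk]
            if pt[0]>281 and pt[1]>219: continue
            out.append(pt)
'''
open('mir.py','w').write(src.replace(old,new))
E
cat > mirrun.py <<'E'
from mir import *
x=np.array([1.975,1.985,8.,2.,0,0])
ims=[load("p0"),load("p4")]
for it in range(5):
    P=[meas(f,x[i],.75,x[2],x[3],np.array([0,x[4],x[5]])) for i,f in enumerate(ims)]
    r=lambda v:np.concatenate([resid(p,v[i],.75,v[2],v[3],np.array([0,v[4],v[5]])) for i,p in enumerate(P)]+[[(v[3]-2)/1.5,(v[2]-8)/8,v[4]/.5,v[5]/.5]])
    o=least_squares(r,x,loss='soft_l1',f_scale=.3,x_scale=[.01,.01,1,1,1,1]);x=o.x
print(x.round(4),len(P[0]),o.cost)
np.save("cal.npy",x)
dp=np.array([0,x[4],x[5]])
V=[]
for n,h,ti in(("p0",1.98,.75),("p4",1.98,.75),("p5",2.0,.15),("p6",2.,.137),("p7",2.,.137),("pp8.12",1.98,.137),("pp8.98",1.94,.57)):
    f=load(n);a=fitm(f,h,ti,x[2],x[3],dp);print(n,a);a=a[0]
    if n in("p0","pp8.12"):
        v=cv2.resize(f[190:250,255:305],(400,480),interpolation=cv2.INTER_NEAREST)
        H=hull(a[0],a[1],x[2],x[3],dp);cv2.polylines(v,[np.int32((H-[255,190]+.5)*8)],True,(0,255,0),1)
        for p in meas(f,a[0],a[1],x[2],x[3],dp): cv2.circle(v,tuple(np.int32((p-[255,190]+.5)*8)),2,(0,0,255),-1)
        V.append(v)
cv2.imwrite("pics/mir2.png",np.hstack(V))
E
python3 mirrun.py
```

```text
[80, 78, 77, 66, 55, 58, 53, 40, 34, 34, 35, 34, 33, 32, 35, 34, 33, 34, 34, 33] [79, 78, 92, 132, 106, 81, 64, 42, 33, 35, 35, 34, 33, 34, 34, 32, 34, 34] [33, 34, 35, 35, 37, 37, 53, 74, 75, 102, 103, 111, 115]
[ 2.0173  2.0488  3.6911  1.4307 -0.3908 -0.0392] 164 24.621069089472083
p0 (array([2.01859688, 0.75550251]), 164, np.float64(0.5217392002466168))
p4 (array([2.05223671, 0.76687916]), 165, np.float64(0.4032867598077415))
p5 (array([2.09438448, 0.20008906]), 150, np.float64(0.4750688204608562))
p6 (array([2.0898163 , 0.17494075]), 148, np.float64(0.524733554237507))
p7 (array([2.08672387, 0.17484062]), 148, np.float64(0.5202952703076106))
pp8.12 (array([2.04809207, 0.17871975]), 146, np.float64(0.47913440008139785))
pp8.98 (array([1.98374853, 0.6051816 ]), 158, np.float64(0.2406148466814354))
```

View pics/mir2.png

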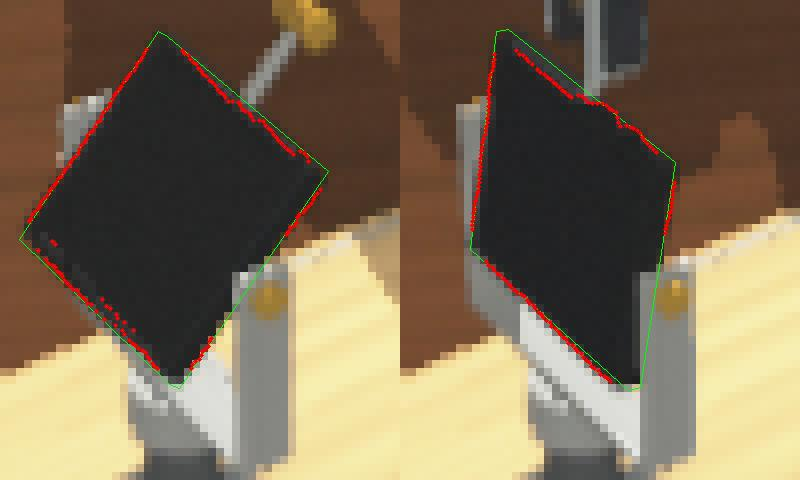

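```bash
python3 - <<'E'
s=open('mir.py').read()
s=s.replace("k=np.argmax(I>50)","k=np.argmax(I>62)").replace("max((thr_lo+pl)/2,47) if pl<110 else (thr_lo+pl)/2","max((thr_lo+pl)/2,65)")
open('mir.py','w').write(s)
E
python3 mirrun.py
```

```text
[2.0042 2.0353 5.5201 2.2073 0.2391 0.3726] 162 8.256427270857078
p0 (array([2.00541409, 0.75383758]), 163, np.float64(0.2919779300888709))
p4 (array([2.03526432, 0.75142863]), 162, np.float64(0.24973961755467894))
p5 (array([2.07281603, 0.21183333]), 147, np.float64(0.2800565941540311))
p6 (array([2.07061598, 0.18825756]), 145, np.float64(0.2834433044046726))
p7 (array([2.0661615 , 0.18832472]), 144, np.float64(0.2728403937498196))
pp8.12 (array([2.02778409, 0.18990319]), 141, np.float64(0.2992753176953606))
pp8.98 (array([1.96688518, 0.60151421]), 156, np.float64(0.257124783931087))
```

View pics/mir2.png

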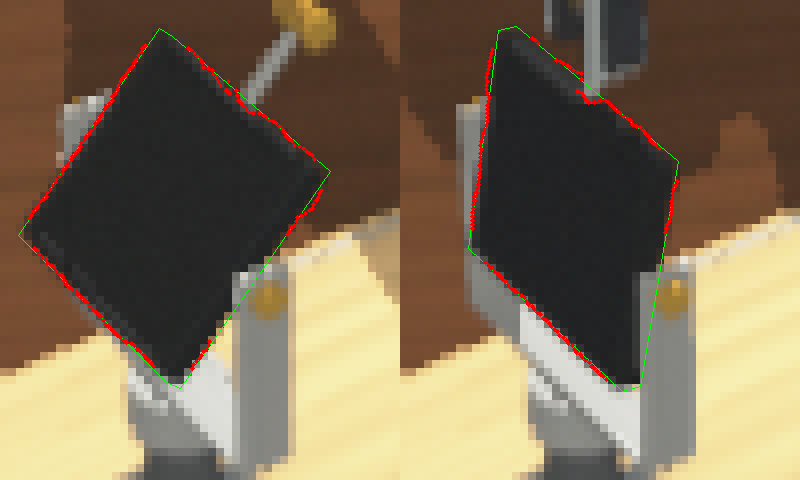

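move_arm(steps=[[-1,2.0,-5.0,3.2,0,0,0.005],[-1,4.0,-10.0,6.2,0,0,0.01],[-1,6.1,-15.5,8.7,0,0,0.015],[-1,8.2,-21.0,10.9,0,0,0.02],[-1,10.2,-26.0,12.4,0,0,0.026]])

```text
clock: 9.4
position: [596.6, -56.5, 239.5]
ee_rot: [0.834, -0.552, -0.003, -0.001]
contact_force: [-4.3, 6.3, 0.6]
gripper_width: 20.4
```

move_arm(steps=[[-1,2.2,-5.5,1.2,0,0,0.005],[-1,4.2,-11.0,1.9,0,0,0.01],[-1,4.2,-11.0,1.9,0,0,0.01],[-1,4.2,-11.0,1.9,0,0,0.01],[-1,4.2,-11.0,1.9,0,0,0.01]])

```text
clock: 9.82
position: [601.2, -67.9, 241.4]
ee_rot: [0.836, -0.548, -0.002, -0.001]
contact_force: [-1.9, 5.0, 1.3]
gripper_width: 20.6
```

```bash
cat > chk.py <<'E'
exec(open("st.py").read())
from mir import *
x=np.load("cal.npy");dp=np.array([0,x[4],x[5]])
f=st_f=np.load(f"pp{st['clock']:.2f}.npy",allow_pickle=True)[0]["frame"]
z=min(max((P[2]-160.67)/82,.5),1)
print("sil",fitm(f,2.0,np.arccos(z),x[2],x[3],dp),"z tilt",np.arccos(z))
e=[]
for r in range(233,246):
    row=f[r,286:300,0].astype(float);e.append(285.5+np.clip((168-row)/(168-129),0,1).sum())
print("edge2",np.mean(e))
E
python3 chk.py
```

```text
10.0167 P [601.16741287 -67.87191242 241.42556213] yaw 1.9817350334627202 z [-0.00281766  0.00400695 -0.999988  ] w 20.824919198458723 tq [ 1.7409185   0.9144261  -0.03981593] vel 0.0012040930258357073
F fwd 6.221502055939754 jaw -0.42764676736189045 z 1.7313846834329054
rel piv fwd 6.408568101290884 jaw 3.236930590386873 z 80.7555621251438 tilt by fwd 0.07823304816289413 z expected 81.74919115741218
edge 291.2443453380009
fixed-axes lat 524.181673512458 F -0.43125203616752356 fwd -302.06691394466384 F 6.221270206958822
sil (array([2.00203097, 0.14372644]), 135, np.float64(0.3078218414564312)) z tilt 0.17443975049260974
edge2 291.5631163708087
```

```bash
python3 - <<'E'
from mir import *
names=["p0","p4","p5","p7","pp8.12","pp8.98","pp10.02"]
c=np.load("cal.npy")
h=[2.005,2.035,2.073,2.066,2.028,1.967,2.002];ti=[.75,.75,.21,.188,.19,.6,.144]
ims=[load(n) for n in names];n=len(names)
for mode in range(4):
    x=np.concatenate([h,ti,c[2:4],[0,c[4],c[5]]])
    for it in range(4):
        P=[meas(f,x[i],x[n+i],x[2*n],x[2*n+1],x[2*n+2:]) for i,f in enumerate(ims)]
        def r(v):
            o=[resid(p,v[i],v[n+i],v[2*n],v[2*n+1],v[2*n+2:]) for i,p in enumerate(P)]
            sd=[.5,2,2,.01][mode]
            o+=[(v[n:n+2]-.75)/.0005,v[2*n+2:]/sd,[(v[2*n]-c[2])/8,(v[2*n+1]-2)/(1.5 if mode!=2 else .1)]]
            return np.concatenate(o)
        o=least_squares(r,x,loss='soft_l1',f_scale=.3,x_scale=np.concatenate([[.01]*2*n,[1]*5]));x=o.x
    print(mode,o.cost.round(2),x[:n].round(3),x[n:2*n].round(3),x[2*n:].round(2))
E
```

```text
0 26.27 [1.993 2.025 2.065 2.058 2.02  1.955 1.993] [0.75  0.75  0.197 0.176 0.177 0.589 0.132] [ 6.5   2.55 -0.22  0.55  0.22]
1 25.96 [1.993 2.024 2.065 2.058 2.019 1.955 1.993] [0.75  0.75  0.197 0.176 0.176 0.59  0.132] [ 6.68  2.45 -0.88  0.74 -0.26]
2 26.32 [1.994 2.025 2.065 2.059 2.02  1.956 1.995] [0.75  0.75  0.199 0.178 0.178 0.591 0.133] [ 6.9   2.01 -0.58  0.96 -0.08]
3 28.92 [1.996 2.029 2.066 2.058 2.019 1.957 1.994] [0.75  0.75  0.195 0.175 0.175 0.587 0.13 ] [ 5.84  3.31 -0.    0.    0.  ]
```

move_arm(steps=[[-1,0,0,0,0,0,-0.004],[-1,0,0,0,0,0,-0.004],[-1,0,0,0,0,0,-0.004],[-1,0,0,0,0,0,-0.004],[-1,0,0,0,0,0,-0.004]])

```text
clock: 10.43
position: [601.1, -67.9, 241.4]
ee_rot: [0.835, -0.55, -0.002, -0.001]
contact_force: [-2.5, 5.0, 1.7]
gripper_width: 20.6
```

```bash
python3 chk.py; python3 - <<'E'
from h import *
s=optics.get_image("scene");cv2.imwrite("pics/fin.png",s["frame"])
E
```

```text
10.6333 P [601.14153332 -67.84584348 241.40995025] yaw 1.9779709471666092 z [-0.00282981  0.00395635 -0.99998817] w 20.386633531182223 tq [ 1.7712107   0.91922283 -0.00448905] vel 0.001674427898446926
F fwd 5.673542597166998 jaw -0.4261387260961718 z 1.5706459269141062
rel piv fwd 6.454893123708677 jaw 3.1993453133684997 z 80.73995025142744 tilt by fwd 0.07879973332808943 z expected 81.74554639099
edge 291.26613420813266
fixed-axes lat 524.1683424204683 F -0.40806873185608167 fwd -302.03268485705786 F 5.674886426335738
sil (array([1.99993542, 0.1443555 ]), 136, np.float64(0.3078034180163528)) z tilt 0.1755333421197721
edge2 291.6439842209073
```

View pics/fin.png

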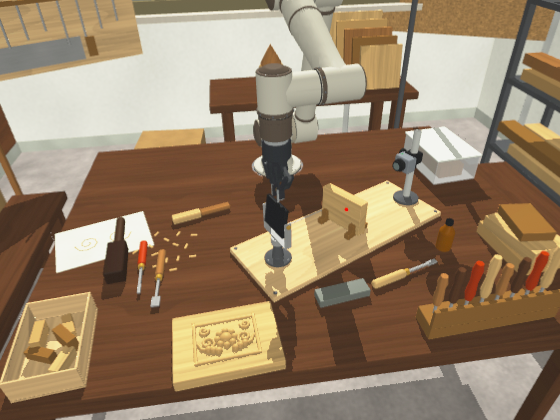

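The picture shows the mirror held near upright by the fingers at about (278,200). The pin shows at (346,209) and the tools lie as they were at the start. The arm is steady, so I'm handing in.

```bash
python3 -c "
from bench import workorder
print(workorder.job_done())"
```

```text
the job is handed in; nothing more can be done
None
```

I gripped the mirror by the brass barrel and set it to the angle where I work out the camera sees the pin. I handed it in at about 10.7 s with the fingers still closed and the arm steady. I could not see the reflection itself, so the aim rests on measurement only.

| | Target | Last estimates |
|---|---|---|
| Glass heading (world) | 1.983 rad (swivel about -0.042) | 1.978 from the tool yaw, 1.985 to 2.00 from the images |
| Tilt | 0.135 rad | 0.132 to 0.144 from the mirror's outline |

- **Disagreements:** A cruder tilt estimate from grip height gave 0.175. One from the forward shift of the tool gave 0.08. I set less weight on both, because the barrel shifts a few millimetres in the soft pads under the spring load.
- **Likely error:** If the image-based values are right, the pin should lie within a few millimetres of the line of sight. The spread between estimates would allow up to about 8 mm sideways, and more in height if either discounted tilt estimate is right.
- **Grasp:** The first grasp sat about 0.04 rad out of line with the fingers. It came into line while I moved the mirror to check it, and I then re-aimed.
- **Contact:** Force readings were about 10 N or less throughout, and nothing else in the last picture looks touched or moved.

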